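Load a fresh label roll on the counter's unwinder

ROBOT

A 6-joint arm with a two-finger parallel gripper is mounted at the origin on a cart in front of the work surface, level with it; the furniture and walls round the work are solid. World frame = base frame: x ahead of the robot, y to its left, z up, the work surface at z = 0. Lengths are in mm, angles in rad, forces in N, time in s.
With the tool pointing down it reaches from about 375 to 975 mm from the base axis. Payload 3.8 kg.
Tool frame: the origin (TCP) lies midway between the tips of the shut fingers; the grasp point (between the pads) lies 19 mm behind it; y points along the fingers, x is the direction in which the jaws open and shut, and the axes are right-handed (so a half turn about y gives the same grasp; the last joint's range is limited). The gripper opens to 85 mm and grips with 20 to 120 N. Pads are 22 mm wide; open, the fingers measure 114 mm over their backs; the gripper's body (76 mm by 85 mm) begins 54 mm behind the grasp point. The pads swing forward as they close: fully open they stand 13 mm farther back than shut.
Start: joints at [-1.223, 0.264, 1.604, -0, 1.274, -0.037], TCP at [253.372, -625.636, 231.28] pointing down, gripper open.
Joint ranges: [-2.63, 2.63], [-0.94, 2.18], [0.31, 2.57], [-1.31, 4.45], [0, 2.66], [-2.55, 2.55]. Speed limits (rad/s): [2.57, 2.57, 3.14, 3.14, 3.14, 3.14].

INTERFACE

Orientations are given as a unit quaternion [w, x, y, z].
In Python, from workcell import read_state, camera, camera_model, sign_off gives the robot as it stands.
- The arm moves only by the tool send_rows, never from a script. Its argument "rows" is a list of rows, each a list of 7 numbers: the shift along the tool's x, y, z scaled (see below), then the turn, a rotation vector about the tool's x, y, z scaled (see below), then the gripper command: -1 is shut, 1 is fully open, values between are in proportion. A call has exactly 5 rows; each row is the pose to reach, as a shift and turn from the pose commanded when the call began, along the tool's axes at that moment, turning the shorter way round; what a row does not reach only later rows make up. The controller multiplies each number of a shift by 20 cm and each number of a turn by pi rad. A row lasts 1/10 s, in which the tool goes at most 50 mm and 8.59 degrees, less where a joint would pass 70% of its speed; a pose out of reach is approached as far as the arm can. A call with a number of a shift or a turn outside -1 to 1 is refused whole. A call with a gripper value outside its range is refused whole. The fingers move at their own pace and stop on an object; "grip_force" is the grip in N (left out, the last holds). Time passes only in rows, so rows that repeat a pose let the fingers close, or fill a call up. It gives the time, the measured TCP pose, the force and the opening at its end, in the units of the state.
- read_state(): the state, without advancing time (a new reading comes with each control period).
- camera(name): name is "scene" or "top" or "wrist"; returns the picture (384x512x3 uint8, red, green, blue); there is no depth.
- camera_model(name): a dict with "K" (3x3 intrinsics, pixels), "camera_from_world" (4x4, takes a point from world to camera coordinates); the wrist camera has in their place "tool_from_camera" (4x4, takes a point from camera to tool coordinates, whose origin is the TCP and whose axes are the tool frame's). Camera axes: x right, y up, looking along -z (the intrinsics and any distortion apply to the point x, -y, -z); pixel columns grow to the right and rows downward; lengths in mm; the calibration is good to about 2 mm. A picture is of the moment at which its call begins: read the wrist's pose just before it. camera_model takes no time and is no camera call.
- sign_off(): hands the job in, once; it reports no verdict.
The state is a dict: "t": time; "joints": joint angles; "qd": joint speeds; "effort": joint torques, N m; "tool_pos": TCP position; "eef_rot": TCP orientation; "force": force on the tool from outside, world axes, zero at the start; "ft_torque": the same for the moment, N m; "gripper_width": finger opening in mm.
Only numpy, scipy, OpenCV 4.12 (cv2) and the standard library are available. Lean on these libraries where they do the work, as an engineer would, in place of code of your own. Each camera call takes 0.05 s, during which the arm holds its last target.

TASK

The label unwinder on the cheese counter is out of labels. Swing its brake arm well out of the way of the spindle, lower the fresh label roll gently over the spindle until it sits flat on the platter, then swing the arm back in so that its roller rests against the roll, and let go. Leave the spent cardboard core and the cheeses where they are.

Things in the scene. Friction and masses are not known exactly. Their poses are not given: they have to be found in the camera images.
- roll_center (a point): Centre of the fresh label roll, half-way up. The roll is a plain white paper cylinder, 64 mm across and 90 mm tall, about 0.22 kg, standing on its end on the deck (centre 45 mm above it), with a brown cardboard core whose 26 mm bore goes right through. z is along the bore. The same either way up and at any yaw.
- unwinder: The label unwinder: a grey plate 18 mm high, fixed to the deck, with a fixed aluminium platter (84 mm across, top 24 mm above the deck) and an upright spindle. Origin on the deck under the spindle; z up. The plate reaches from x = -63 to +103 and from y = -63 to +87 mm in the unwinder's axes; the robot sees the -x side.
- spindle_tip (a point): Top of the unwinder's upright steel spindle, on its axis, 120 mm above the deck; axes as unwinder. The spindle is 22 mm thick, with a tapered nose over its top 12 mm. The platter round its foot is 96 mm below this point, so a seated roll has its centre 51 mm and its top 6 mm below this point.
- brake_pivot (a point): Vertical pivot axis of the brake arm, 34 mm above the deck, at x = +75, y = +50 mm from the spindle in the unwinder's axes. The pivot hub is 32 mm across and its top 46 mm above the deck.
- brake_grip (a point): Centre of the black upright hand grip at the free end of the brake arm: a round stud 20 mm across and 45 mm tall, its top 105 mm above the deck, this point 82.5 mm above the deck. It runs on a circle of 136 mm radius about the arm's pivot. The steel arm under it is 12 mm wide, its top 37 mm above the deck.
- brake_roller (a point): Axis of the grey brake roller that stands on the arm (16 mm across, from 39 to 83 mm above the deck, this point at 61 mm), 76 mm from the pivot. It touches a seated roll when it is 40 mm from the roll's axis.
- brake_arm (a joint): Angle of the brake arm, rad; grows as the arm swings out (clockwise from above). 0: fully in, at its stop, the roller almost at the bare spindle and in the roll's way; about 0.25: the roller touches a seated roll; above 0.35: clear of the roll; 1.0: stop, fully out. The pivot is held by friction (about 0.8 N at the grip moves it); the arm stays where it is left.
- spent_core: Empty brown cardboard core of the last roll, a thin tube 31 mm across and 90 mm tall standing on its end; origin in the middle of its underside. Leave it.
- brick_cheese: Small tan brick of cheese, 53 x 82 x 38 mm (x, y, z); origin in the middle of its underside. Leave it.

How it is judged (in metres and radians):
On the way, in this order (a step that is already met when the one before it is completed fails the run):
1. the brake arm is swung out, its roller clear of the roll's place (value of joint brake_arm above 0.35 rad), for 0.2 s.
2. the roll is on the spindle and sits flat on the platter (horizontal distance between roll_center and spindle_tip below 0.005 m and z of roll_center in the frame of spindle_tip below -0.047 m and angle between the z axis of roll_center and the z axis of spindle_tip, either way round below 0.06 rad), for 0.2 s.
At the end, for the whole second after the job is handed in: The roll is on the spindle (axes within 5 mm and 0.06 rad), within 4 mm of fully down on the platter and at rest, and the arm's roller rests against it (its axis within 43.5 mm of the roll's axis; it touches at 40 mm) (all of step 2 and horizontal distance between brake_roller and roll_center below 0.0435 m and linear speed of label_roll below 0.02 m/s).
It fails at once if the roll is dropped on to the platter (over 0.7 m/s while on the spindle) (horizontal distance between roll_center and spindle_tip below 0.015 m and z of roll_center in the frame of spindle_tip below 0.045 m and linear speed of label_roll above 0.7 m/s).
It fails at once if the spent core or the brick of cheese is pushed more than 30 mm from its place (distance of any of spent_core, brick_cheese from where it was at the start of the episode above 0.03 m).
It also fails if it takes over 64 s, if anything falls off the work surface, if the arm or the gripper's body presses on something with over 40 N, if the wrist force passes 120 N, or if a joint passes its speed limit or range.

## Working session

There is one attempt and no reset: what is moved stays moved. The work goes in short steps, Python scripts to look and compute and a tool call to move; the robot and the scene stay as the last step left them, time stands still between calls to the robot, and variables do not carry over. Pictures are saved under pics/ and viewed, and the job is handed in when it is done.

Besides the shell and the picture viewer there is one more tool, called after ">>>" as a command line: name --pt "numbers of a row" for each row, then --argument value for the rest. send_rows: Moves the arm, as the interface text tells. Its arguments: {"type":"object","properties":{"rows":{"type":"array","items":{"type":"array","items":{"type":"number","minimum":-1,"maximum":1}}},"grip_force":{"type":"number"}},"required":["rows"]}

```bash
mkdir -p pics; ls; python3 - <<'E'
from workcell import *
import cv2,numpy as np
s=read_state();print(s)
for n in ["scene","top","wrist"]:
    cv2.imwrite(f"pics/{n}0.png",camera(n)[:,:,::-1]); m=camera_model(n)
    print(n,{k:np.round(v,3).tolist() if not isinstance(v,str) else v for k,v in m.items()})
E
```

```text
pics
{'t': 0.0, 'joints': array([-1.22289702e+00,  2.64787772e-01,  1.60540724e+00,  2.21575660e-05,
        1.27370632e+00, -3.69096396e-02]), 'qd': array([-0.00012433, -0.00021279,  0.00089497,  0.00111129, -0.00058448,
        0.00017359]), 'effort': array([-1.99284397e-03, -5.15117526e+01, -3.67312896e+01, -2.31380800e-04,
        1.29561828e-02,  1.13192630e-05]), 'tool_pos': array([ 253.12586095, -624.93149402,  229.92076224]), 'eef_rot': array([ 0.58686861, -0.58589487,  0.3958207 , -0.39451034]), 'force': array([-0.16341268,  0.38194285, -0.31235094]), 'ft_torque': array([-0.02061425, -0.0068102 ,  0.03426288]), 'gripper_width': 85.28435233526929}
scene {'K': [[389.635, 0.0, 256.205], [0.0, 389.635, 191.531], [0.0, 0.0, 1.0]], 'camera_from_world': [[-0.813, -0.582, -0.008, 427.648], [0.4, -0.57, 0.717, -304.411], [-0.422, 0.58, 0.697, -664.207], [0.0, 0.0, 0.0, 1.0]]}
top {'K': [[348.05, 0.0, 248.945], [0.0, 348.05, 190.31], [0.0, 0.0, 1.0]], 'camera_from_world': [[-0.001, -1.0, 0.023, -43.265], [0.998, 0.0, 0.059, -518.075], [-0.059, 0.023, 0.998, -939.552], [0.0, 0.0, 0.0, 1.0]]}
wrist {'K': [[303.739, 0.0, 257.332], [0.0, 303.739, 194.915], [0.0, 0.0, 1.0]], 'tool_from_camera': [[1.0, 0.0, -0.0, 0.321], [-0.0, 0.308, -0.951, -141.638], [-0.0, 0.951, 0.308, 80.301], [0.0, 0.0, 0.0, 1.0]]}
```

View pics/scene0.png

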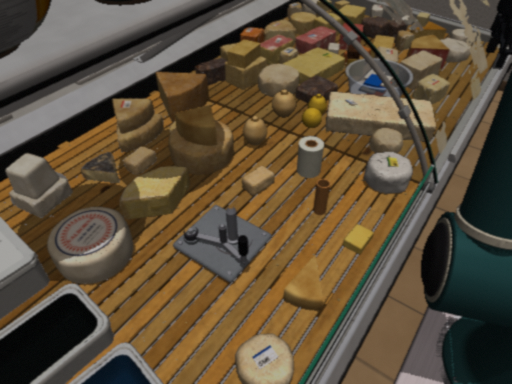

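View pics/top0.png

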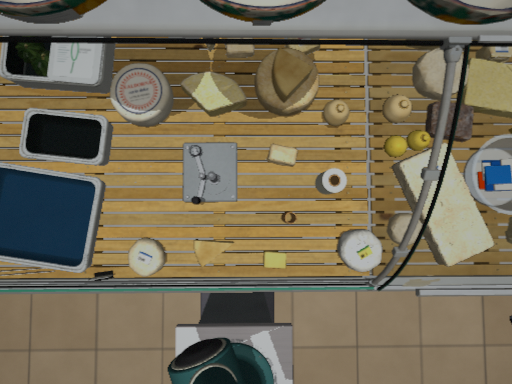

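View pics/wrist0.png

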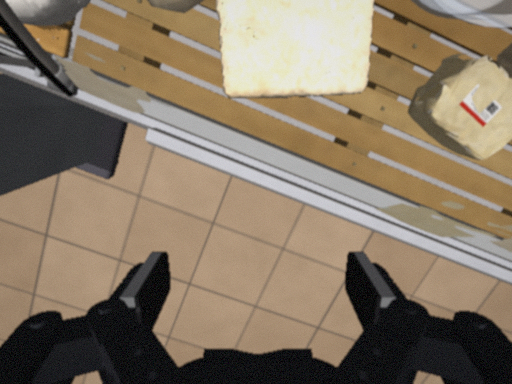

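```bash
cat > h.py <<'E'
from workcell import *
import cv2,numpy as np
from scipy.spatial.transform import Rotation as R
def model(n,st=None):
    m=camera_model(n);K=np.array(m["K"])
    if n=="wrist":
        T=np.array(m["tool_from_camera"]);q=st["eef_rot"]
        W=np.eye(4);W[:3,:3]=R.from_quat([q[1],q[2],q[3],q[0]]).as_matrix();W[:3,3]=st["tool_pos"]
        return K,np.linalg.inv(W@T)
    return K,np.array(m["camera_from_world"])
def proj(M,p):
    K,C=M;p=np.atleast_2d(p);c=p@C[:3,:3].T+C[:3,3]
    q=np.c_[c[:,0],-c[:,1],-c[:,2]]@K.T
    return q[:,:2]/q[:,2:]
def ray(M,uv):
    K,C=M;d=np.linalg.inv(K)@[uv[0],uv[1],1];d=np.array([d[0],-d[1],-d[2]])
    return -C[:3,:3].T@C[:3,3],C[:3,:3].T@d
def atz(M,uv,z):
    o,d=ray(M,uv);return o+d*(z-o[2])/d[2]
def tri(obs):
    A=0;b=0
    for M,uv in obs:
        o,d=ray(M,uv);d=d/np.linalg.norm(d);P=np.eye(3)-np.outer(d,d);A=A+P;b=b+P@o
    return np.linalg.solve(A,b)
def crop(img,x0,y0,x1,y1,f,name):
    cv2.imwrite(name,cv2.resize(img[y0:y1,x0:x1],None,fx=f,fy=f,interpolation=cv2.INTER_CUBIC))
E
python3 - <<'E'
from h import *
t=cv2.imread("pics/top0.png");s=cv2.imread("pics/scene0.png")
crop(t,170,130,370,270,4,"pics/t1.png");crop(s,160,130,360,280,4,"pics/s1.png")
crop(t,340,30,512,300,2.2,"pics/t2.png");crop(s,290,0,512,220,2.7,"pics/s2.png")
for n in("top","scene"):
  print(n,ray(model(n),(256,192)))
E
```

```text
top (array([461.7020718 , -21.91625073, 969.21741899]), array([ 0.0541027 , -0.04296943, -0.99782816]))
scene (array([189.50358977, 460.36730079, 684.74043453]), array([ 0.42186821, -0.57903851, -0.69766993]))
```

View pics/t1.png

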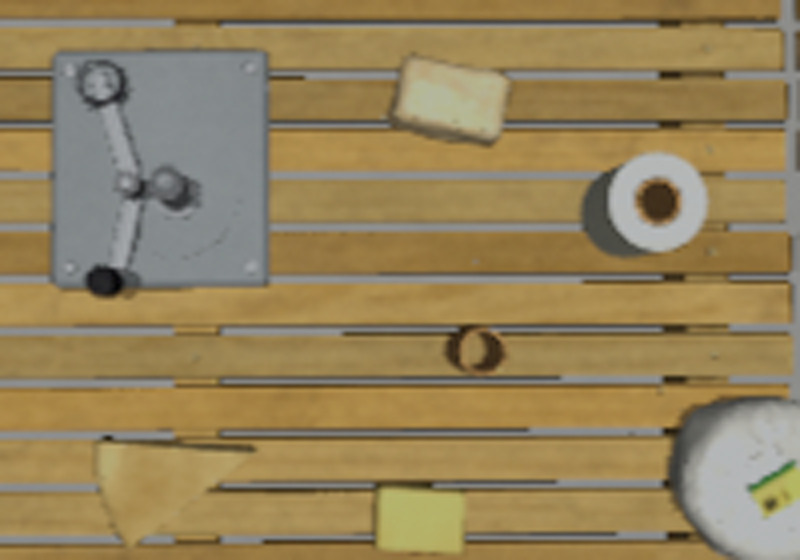

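View pics/s1.png

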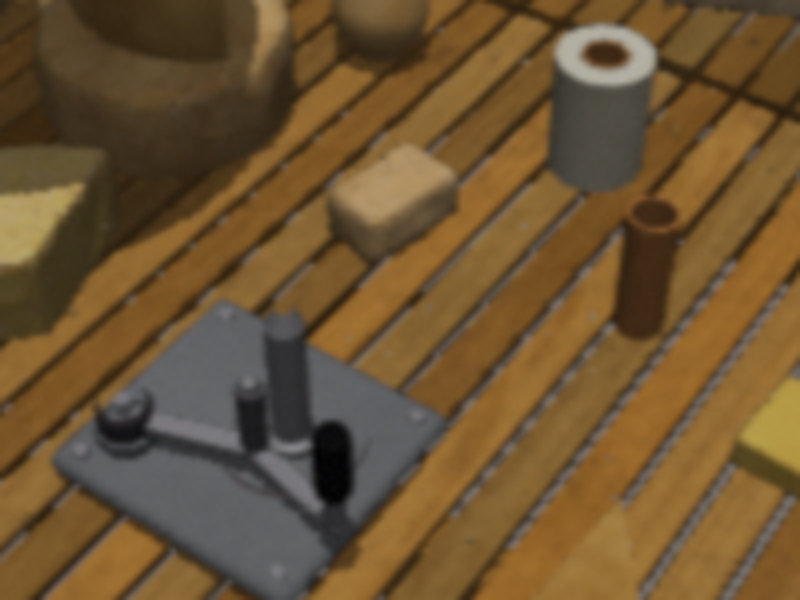

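View pics/t2.png

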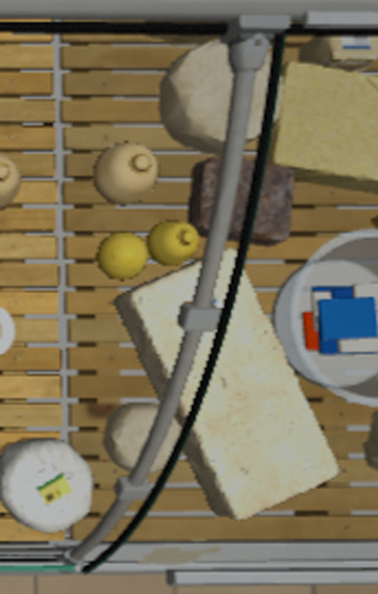

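View pics/s2.png

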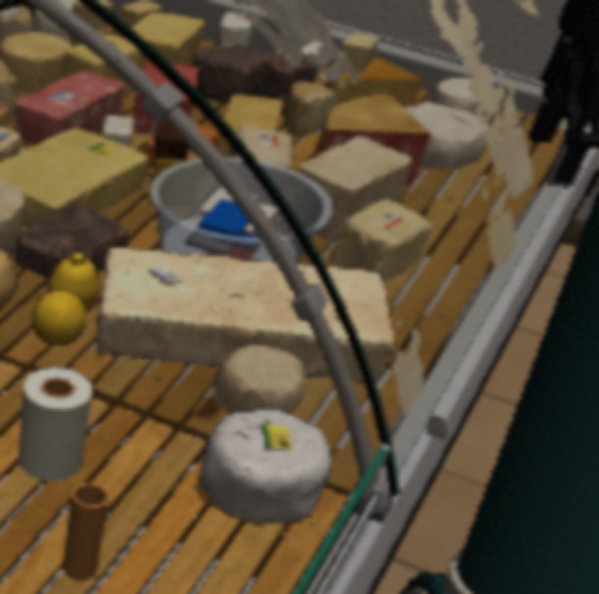

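```bash
python3 - <<'E'
from h import *
T=model("top");S=model("scene")
def t3(n,a,b):
    p=tri([(T,a),(S,b)]);print(n,p.round(),(proj(T,p)-a).round(1),(proj(S,p)-b).round(1));return p
t3("br1",(432.3,174.5),(350,37)); t3("br2",(400,252),(404,112)); t3("base",(374,282),(429,187))
t3("blackend",(379,289),(435,182))
t3("greenend",(375,288),(432.5,166))
# green edge at other column
for u in (20,150,300): 
  for z in (0,50,100): print(u,z,atz(T,(u,287),z).round())
print("front bits", atz(T,(250,278),0),)
t3("roll top",(170+657/4,130+201/4),(160+606/4,130+54/4))
t3("spindle tip",(170+168/4,130+182/4),(160+284/4,130+318/4))
t3("grip top",(170+103/4,130+279/4),(160+331/4,130+430/4))
t3("core top",(170+476/4,130+349/4),(160+655/4,130+212/4))
t3("roller top",(170+131/4,130+183/4),(160+250/4,130+383/4))
t3("hub",(170+102/4,130+82/4),(160+124/4,130+403/4))
for c in [(53,52),(267,50),(54,285),(268,285)]: print(atz(T,(170+c[0]/4,130+c[1]/4),18).round())
print("roll z90",atz(T,(170+657/4,130+201/4),90)); print("core z90",atz(T,(170+475/4,130+349/4),90))
print("tip120",atz(T,(170+168/4,130+182/4),120),"scene",atz(S,(160+284/4,130+318/4),120));print("grip105",atz(T,(170+103/4,130+279/4),105))
for c in [(408,55),(510,75),(390,120),(495,140)]: print("brick",atz(T,(170+c[0]/4,130+c[1]/4),38).round())
E
```

```text
br1 [ 532. -387.  314.] [[-0.5 -0.8]] [[ 0.8 -0.1]]
br2 [ 368. -385.  175.] [[-0.2 -0.4]] [[ 0.4 -0. ]]
base [ 258. -399.  -21.] [[0.3 0.7]] [[-0.9  0. ]]
blackend [ 247. -403.    1.] [[-0.2 -0.5]] [[ 0.6 -0. ]]
greenend [ 264. -365.   72.] [[-0.  -0.1]] [[ 0.1 -0. ]]
20 0 [257. 576.   0.]
20 50 [267. 545.  50.]
20 100 [278. 514. 100.]
150 0 [255. 226.   0.]
150 50 [265. 214.  50.]
150 100 [276. 201. 100.]
300 0 [ 252. -184.    0.]
300 50 [ 263. -176.   50.]
300 100 [ 274. -168.  100.]
front bits [277.45137415 -46.54679156   0.        ]
roll top [ 540. -261.   85.] [[0. 0.]] [[-0. -0.]]
spindle tip [550.  51. 106.] [[-0.2 -0.3]] [[0.4 0. ]]
grip top [490.  91. 100.] [[-0.2 -0.3]] [[0.4 0. ]]
core top [ 444. -144.   89.] [[0.3 0.6]] [[-0.8 -0. ]]
roller top [553.  77.  79.] [[-0.3 -0.5]] [[0.7 0.1]]
hub [625. 101.  38.] [[-0.2 -0.3]] [[0.5 0.1]]
[648. 137.  18.]
[650. -10.  18.]
[488. 135.  18.]
[488. -11.  18.]
roll z90 [ 539.35702813 -259.51348959   90.        ]
core z90 [ 445.48637454 -142.40870319   90.        ]
tip120 [548.16007314  49.07236983 120.        ] scene [542.64884495  60.74100069 120.        ]
grip105 [489.36239609  90.16880466 105.        ]
brick [ 643. -106.   38.]
brick [ 629. -175.   38.]
brick [599. -93.  38.]
brick [ 585. -164.   38.]
```

```bash
python3 - <<'E'
from h import *
s=read_state();q=s["eef_rot"];print(R.from_quat([q[1],q[2],q[3],q[0]]).as_matrix().round(3))
E
```

```text
[[ 0.375 -0.001  0.927]
 [-0.927  0.002  0.375]
 [-0.002 -1.     0.   ]]
```

```bash
cat > go.py <<'E'
import sys
from h import *
def plan(target,yaw=None):
    # yaw: world angle (deg) of tool x
    s=read_state();q=s["eef_rot"];r=R.from_quat([q[1],q[2],q[3],q[0]])
    d=r.as_matrix().T@(np.array(target)-s["tool_pos"])
    if yaw is None: rv=np.zeros(3)
    else:
        a=np.radians(yaw);x=np.array([np.cos(a),np.sin(a),0]);y=np.array([0,0,-1.]);z=np.cross(x,y)
        rv=(r.inv()*R.from_matrix(np.c_[x,y,z])).as_rotvec()
    print("pos",s["tool_pos"].round(1),"t",round(s["t"],2),"f",s["force"].round(1),"w",round(s["gripper_width"],1),"len",np.linalg.norm(d).round(1),"deg",np.degrees(rv).round(2))
    print((d/200).round(4).tolist(),(rv/np.pi).round(4).tolist())
if __name__=="__main__":
    a=[float(v) for v in sys.argv[1:]];plan(a[:3],a[3] if len(a)>3 else None)
E
python3 go.py 260 -445 290 -90
```

```text
pos [ 253.2 -625.1  230.2] t 0.15 f [ 0.1 -0.7  0.5] w 85.1 len 189.8 deg [ 2.000e-02  2.205e+01 -1.100e-01]
[-0.8222, -0.2973, 0.3696] [0.0001, 0.1225, -0.0006]
```

>>> send_rows --pt "-0.2 -0.07 0.09 0 0.03 0 1" --pt "-0.41 -0.15 0.18 0 0.06 0 1" --pt "-0.62 -0.22 0.28 0 0.09 0 1" --pt "-0.82 -0.297 0.37 0 0.1225 0 1" --pt "-0.82 -0.297 0.37 0 0.1225 0 1"

```text
t: 0.65
tool_pos: [261.0, -442.5, 293.3]
eef_rot: [-0.5, 0.5, -0.499, 0.501]
force: [0.6, -0.3, 0.2]
gripper_width: 85.5
```

```bash
python3 go.py 290 -260 290 -90
```

```text
pos [ 261.  -442.5  293.3] t 0.65 f [ 0.6 -0.3  0.2] w 85.5 len 184.9 deg [-0.13  0.04  0.1 ]
[-0.9126, 0.015, 0.1456] [-0.0007, 0.0002, 0.0006]
```

>>> send_rows --pt "-0.22 0 0.03 0 0 0 1" --pt "-0.45 0 0.07 0 0 0 1" --pt "-0.68 0 0.11 0 0 0 1" --pt "-0.91 0 0.15 0 0 0 1" --pt "-0.91 0 0.15 0 0 0 1"

```text
t: 1.15
tool_pos: [290.9, -260.2, 290.2]
eef_rot: [0.502, -0.501, 0.499, -0.498]
force: [-0.7, 0.2, 0.0]
gripper_width: 85.5
```

```bash
python3 go.py 390 -90 250 -90
```

```text
pos [ 290.9 -260.2  290.2] t 1.15 f [-0.7  0.2  0. ] w 85.5 len 201.0 deg [-0.03  0.31 -0.1 ]
[-0.8478, 0.2029, 0.4999] [-0.0002, 0.0017, -0.0005]
```

>>> send_rows --pt "-0.2 0.05 0.12 0 0 0 1" --pt "-0.4 0.1 0.24 0 0 0 1" --pt "-0.6 0.15 0.36 0 0 0 1" --pt "-0.8 0.2 0.48 0 0 0 1" --pt "-0.85 0.2 0.5 0 0 0 1"

```text
t: 1.65
tool_pos: [391.5, -91.2, 248.9]
eef_rot: [-0.501, 0.501, -0.5, 0.498]
force: [-0.1, 0.0, 0.1]
gripper_width: 85.8
```

```bash
python3 go.py 465 90 240 -90
```

```text
pos [391.5 -91.2 248.9] t 1.65 f [-0.1  0.   0.1] w 85.8 len 195.7 deg [ 0.12  0.28 -0.1 ]
[-0.9039, 0.0453, 0.3718] [0.0006, 0.0016, -0.0006]
```

>>> send_rows --pt "-0.22 0.01 0.09 0 0 0 1" --pt "-0.45 0.02 0.18 0 0 0 1" --pt "-0.68 0.03 0.28 0 0 0 1" --pt "-0.9 0.045 0.37 0 0.0016 0 1" --pt "-0.9 0.045 0.37 0 0.0016 0 1"

```text
t: 2.15
tool_pos: [466.5, 89.5, 241.1]
eef_rot: [0.5, -0.5, 0.5, -0.5]
force: [-0.2, 0.1, 0.4]
gripper_width: 85.6
```

```bash
python3 - <<'E'
from h import *
s=read_state();im=camera("wrist")[:,:,::-1];cv2.imwrite("pics/w1.png",im);M=model("wrist",s);print(s["tool_pos"],s["eef_rot"].round(4))
for p in [(548.5,49.5,120),(489.5,90.3,105),(489.5,90.3,60)]: print(proj(M,p).round(1))
E
```

```text
[466.4843375   89.536312   241.08675884] [ 0.5004 -0.4998  0.5002 -0.4996]
[[306.5  94.4]]
[[256.8 161.5]]
[[257.  152.9]]
```

View pics/w1.png

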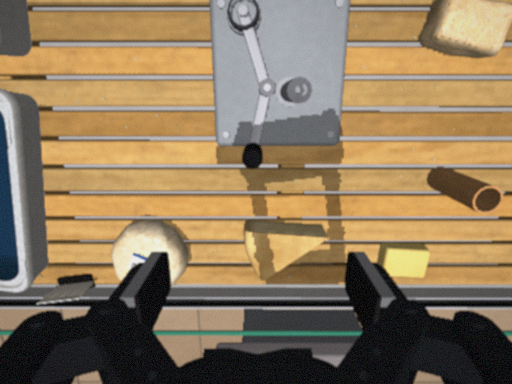

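```bash
python3 - <<'E'
from h import *
t=cv2.imread("pics/w1.png");crop(t,200,0,360,180,4,"pics/w1c.png");
E
```

```text
(no output)
```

View pics/w1c.png

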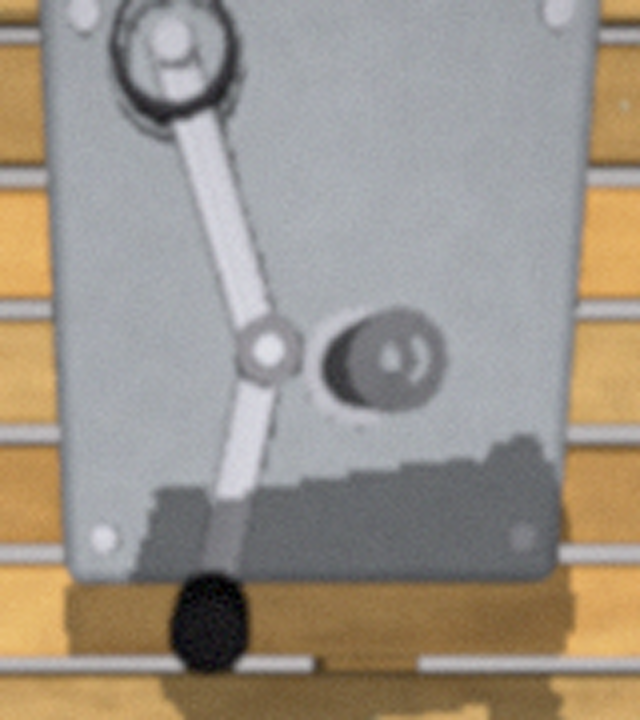

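```bash
python3 - <<'E'
from h import *
import numpy as np
s=dict(tool_pos=np.array([466.48,89.54,241.09]),eef_rot=np.array([.5004,-.4998,.5002,-.4996]))
M=model("wrist",s)
f=lambda u,v,z:print(z,atz(M,(200+u/4,v/4),z).round(1))
f(400,358,120);f(212,632,105);f(269,350,83);f(174,45,46)
for c in [(40,0),(595,0),(75,578),(555,578)]:f(*c,18)
E
```

```text
120 [552.3  55.  120. ]
105 [492.7  93.8 105. ]
83 [554.8  80.6  83. ]
46 [625.9 103.4  46. ]
18 [642.8 139.5  18. ]
18 [642.8  -5.5  18. ]
18 [492.1 136.2  18. ]
18 [492.2  -7.6  18. ]
```

```bash
python3 go.py 491.5 92.5 66 -90
```

```text
pos [465.5  87.2 241. ] t 2.2 f [ 0.2 -0.4  0.1] w 85.4 len 177.0 deg [ 0.07 -0.02  0.04]
[-0.027, 0.875, 0.1309] [0.0004, -0.0001, 0.0002]
```

>>> send_rows --pt "-0.027 0.2 0.13 0 0 0 1" --pt "-0.027 0.44 0.13 0 0 0 1" --pt "-0.027 0.66 0.13 0 0 0 1" --pt "-0.027 0.82 0.13 0 0 0 1" --pt "-0.027 0.875 0.13 0 0 0 1" --grip_force 20

```text
t: 2.7
tool_pos: [487.2, 88.7, 62.6]
eef_rot: [0.496, -0.501, 0.503, -0.5]
force: [-1.2, -0.1, 0.2]
gripper_width: 85.5
```

```bash
python3 - <<'E'
from h import *
for i in range(3):
    s=read_state();im=camera("wrist")[:,:,::-1];print(s["t"],s["tool_pos"].round(2),s["qd"].round(3))
cv2.imwrite("pics/w2.png",im)
E
```

```text
2.7 [487.17  88.69  62.64] [ 0.009  0.113  0.021  0.003 -0.199  0.008]
2.75 [487.52  89.04  62.81] [ 0.011 -0.047 -0.041  0.003  0.056  0.008]
2.8 [489.06  89.54  65.04] [ 0.011 -0.041 -0.05   0.004  0.017  0.007]
```

View pics/w2.png

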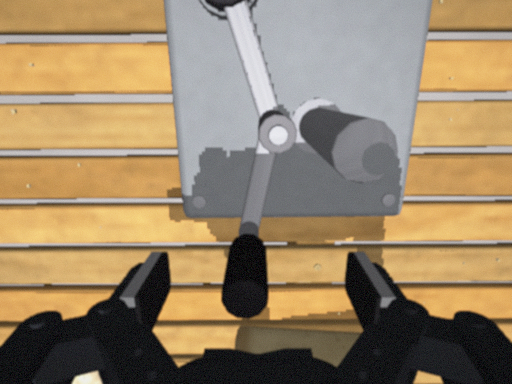

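>>> send_rows --pt "-0.02 0 0.01 0 0 0 0" --pt "-0.02 0 0.01 0 0 0 -0.5" --pt "-0.02 0 0.01 0 0 0 -1" --pt "-0.02 0 0.01 0 0 0 -1" --pt "-0.02 0 0.01 0 0 0 -1" --grip_force 20

```text
t: 3.35
tool_pos: [492.9, 95.6, 67.5]
eef_rot: [-0.499, 0.498, -0.501, 0.501]
force: [-1.7, 0.5, 4.0]
gripper_width: 19.3
```

```bash
python3 - <<'E'
from h import *
s=read_state();im=camera("wrist")[:,:,::-1];print(s["t"],s["tool_pos"].round(2),s["force"].round(1),s["gripper_width"])
cv2.imwrite("pics/w3.png",im)
E
```

```text
3.35 [492.93  95.59  67.49] [-1.7  0.5  4. ] 19.28921762356414
```

View pics/w3.png

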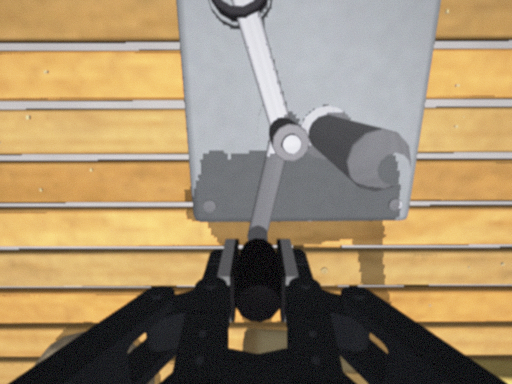

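>>> send_rows --pt "-0.068 0 0 0 0 0 -1" --pt "-0.135 0 0.006 0 0 0 -1" --pt "-0.2 0 0.02 0 0 0 -1" --pt "-0.267 0 0.04 0 0 0 -1" --pt "-0.33 0 0.066 0 0 0 -1"

```text
t: 3.9
tool_pos: [506.0, 161.8, 67.0]
eef_rot: [-0.498, 0.499, -0.501, 0.501]
force: [-2.7, -1.9, 4.7]
gripper_width: 19.6
```

>>> send_rows --pt "-0.06 0 0.033 0 0 0 -1" --pt "-0.115 0 0.07 0 0 0 -1" --pt "-0.168 0 0.115 0 0 0 -1" --pt "-0.195 0 0.145 0 0 0 -1" --pt "-0.195 0 0.145 0 0 0 -1"

```text
t: 4.4
tool_pos: [536.2, 201.8, 66.8]
eef_rot: [0.499, -0.498, 0.501, -0.501]
force: [-0.6, 2.4, 4.8]
gripper_width: 19.3
```

```bash
python3 - <<'E'
from h import *
s=read_state();im=camera("top")[:,:,::-1];print(s["t"],s["tool_pos"].round(2),s["force"].round(1),s["gripper_width"])
cv2.imwrite("pics/t3.png",im)
s=read_state();im=camera("wrist")[:,:,::-1];print(s["tool_pos"].round(2));cv2.imwrite("pics/w4.png",im)
E
```

```text
4.4 [536.24 201.79  66.75] [-0.6  2.4  4.8] 19.27447125423028
[535.9  201.46  66.76]
```

View pics/w4.png

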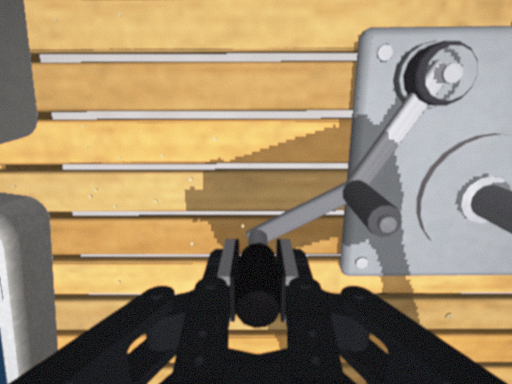

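>>> send_rows --pt "0 0 0 0 0 0 -0.1" --pt "0 0 0 0 0 0 -0.1" --pt "0 0 0 0 0 0 -0.1" --pt "0 -0.15 0 0 0 0 -0.1" --pt "0 -0.3 0 0 0 0 -0.1"

```text
t: 5.0
tool_pos: [533.7, 199.3, 125.6]
eef_rot: [0.497, -0.5, 0.502, -0.501]
force: [1.0, -0.1, -0.0]
gripper_width: 38.8
```

```bash
python3 go.py 500 30 260 -90
```

```text
pos [533.7 199.3 125.6] t 5.0 f [ 1.  -0.1 -0. ] w 38.8 len 218.8 deg [ 0.21 -0.31  0.09]
[0.8482, -0.6703, -0.1663] [0.0012, -0.0017, 0.0005]
```

>>> send_rows --pt "0 -0.25 0 0 0 0 0.5" --pt "0.2 -0.52 0.02 0 0 0 1" --pt "0.4 -0.52 0.04 0 0 0 1" --pt "0.6 -0.52 0.07 0 0 0 1" --pt "0.75 -0.52 0.08 0 0 0 1"

```text
t: 5.5
tool_pos: [551.1, 47.5, 232.0]
eef_rot: [-0.499, 0.498, -0.501, 0.502]
force: [-0.1, 0.9, -0.1]
gripper_width: 85.4
```

>>> send_rows --pt "0 0 0 0 0 0 1" --pt "0 0 0 0 0 0 1" --pt "0 0 0 0 0 0 1" --pt "0 0 0 0 0 0 1" --pt "0 0 0 0 0 0 1"

```text
t: 6.0
tool_pos: [550.3, 51.1, 230.5]
eef_rot: [0.499, -0.499, 0.501, -0.501]
force: [-0.5, -0.1, 0.9]
gripper_width: 85.0
```

```bash
python3 - <<'E'
from h import *
P=[]
for i in range(4):
    s=read_state();im=camera("wrist")[:,:,::-1];print(s["t"],s["tool_pos"].round(2),s["eef_rot"].round(4),s["force"].round(1))
cv2.imwrite("pics/w5.png",im)
np.save("w5.npy",np.r_[s["tool_pos"],s["eef_rot"]])
crop(im,150,90,350,240,4,"pics/w5c.png")
im=camera("top")[:,:,::-1];cv2.imwrite("pics/t4.png",im)
E
```

```text
6.0 [550.3   51.12 230.48] [ 0.4991 -0.4992  0.501  -0.5008] [-0.5 -0.1  0.9]
6.05 [550.33  51.01 230.52] [ 0.4991 -0.4991  0.501  -0.5008] [-0.6  0.6 -0. ]
6.1 [550.34  50.89 230.55] [ 0.499  -0.4991  0.501  -0.5009] [-0.4 -0.  -0.7]
6.15 [550.38  50.77 230.59] [ 0.499  -0.499   0.501  -0.5009] [-0.1 -0.6 -0. ]
```

View pics/w5.png

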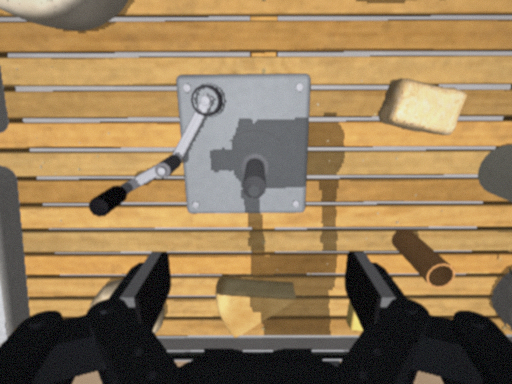

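View pics/w5c.png

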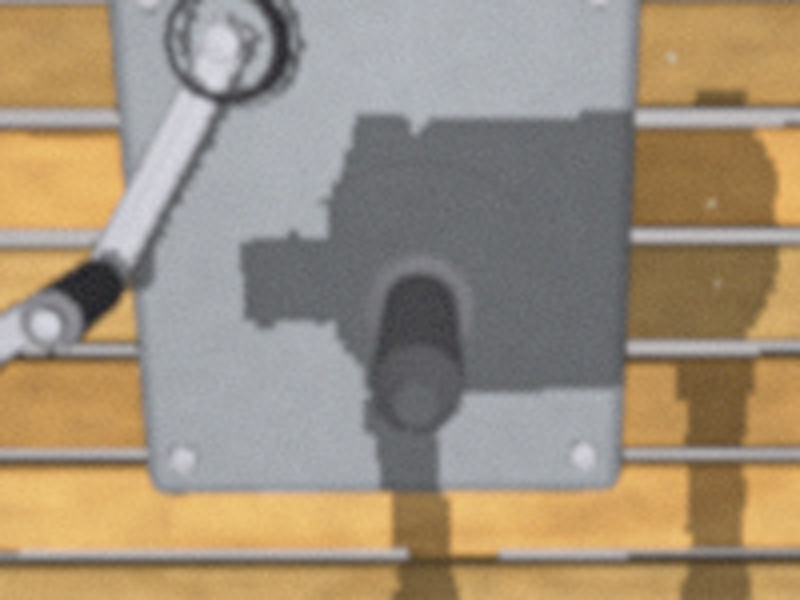

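```bash
python3 - <<'E'
from h import *
im=cv2.imread("pics/w5.png")[150:215,225:285]
g=cv2.resize(im,None,fx=10,fy=10,interpolation=cv2.INTER_CUBIC).astype(float)
g=np.clip((g-30)*3,0,255).astype(np.uint8);cv2.imwrite("pics/w5d.png",g[:600])
v=np.load("w5.npy");M=model("wrist",dict(tool_pos=v[:3],eef_rot=v[3:]))
for r in (0,1): print([proj(M,(550.4,50.8,z)).round(1).tolist() for z in (120,108,24)])
E
```

```text
[[[257.4, 193.4]], [[257.4, 189.4]], [[257.4, 168.5]]]
[[[257.4, 193.4]], [[257.4, 189.4]], [[257.4, 168.5]]]
```

View pics/w5d.png

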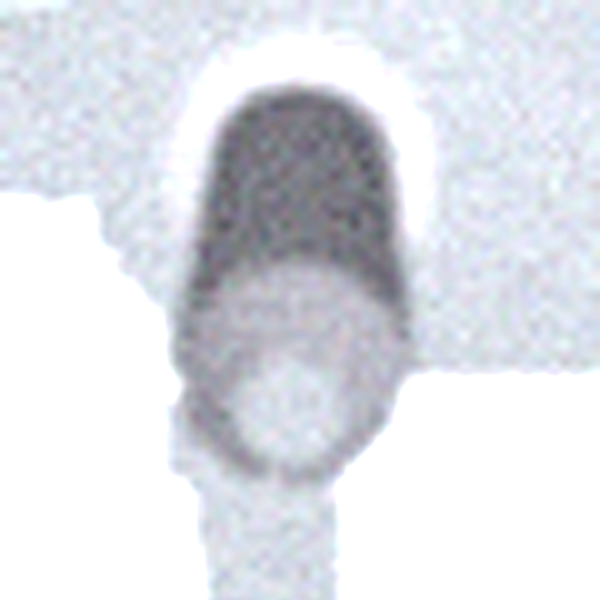

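```bash
python3 go.py 542 -100 225 -90; python3 go.py 541.5 -257 200 -90
```

```text
pos [550.4  50.5 230.7] t 6.25 f [ 0.8 -1.2 -0.1] w 85.2 len 150.8 deg [ 0.   -0.25 -0.  ]
[0.7526, 0.0283, -0.0389] [0.0, -0.0014, -0.0]
pos [550.4  50.5 230.7] t 6.25 f [ 0.8 -1.2 -0.1] w 85.2 len 309.1 deg [ 0.   -0.25 -0.  ]
[1.5376, 0.1533, -0.0379] [0.0, -0.0014, -0.0]
```

>>> send_rows --pt "0.2 0 -0.01 0 0 0 1" --pt "0.4 0.02 -0.02 0 0 0 1" --pt "0.6 0.03 -0.03 0 0 0 1" --pt "0.8 0.04 -0.04 0 0 0 1" --pt "0.9 0.05 -0.04 0 0 0 1"

```text
t: 6.75
tool_pos: [541.2, -132.7, 220.7]
eef_rot: [-0.498, 0.499, -0.501, 0.502]
force: [-0.5, 0.8, 0.4]
gripper_width: 85.5
```

>>> send_rows --pt "0.2 0.02 0 0 0 0 1" --pt "0.4 0.05 0 0 0 0 1" --pt "0.54 0.08 0 0 0 0 1" --pt "0.63 0.1 0 0 0 0 1" --pt "0.63 0.1 0 0 0 0 1"

```text
t: 7.25
tool_pos: [540.4, -257.6, 199.7]
eef_rot: [0.498, -0.498, 0.502, -0.501]
force: [-1.0, 0.0, 0.1]
gripper_width: 85.5
```

>>> send_rows --pt "0 0 0 0 0 0 1" --pt "0 0 0 0 0 0 1" --pt "0 0 0 0 0 0 1" --pt "0 0 0 0 0 0 1" --pt "0 0 0 0 0 0 1"

```text
t: 7.75
tool_pos: [541.1, -255.2, 201.0]
eef_rot: [-0.499, 0.499, -0.501, 0.501]
force: [-0.4, -0.0, 0.0]
gripper_width: 85.3
```

```bash
python3 - <<'E'
from h import *
for i in range(3):
    s=read_state();im=camera("wrist")[:,:,::-1];print(s["t"],s["tool_pos"].round(2),s["eef_rot"].round(4),s["force"].round(1))
cv2.imwrite("pics/w6.png",im);np.save("w6.npy",np.r_[s["tool_pos"],s["eef_rot"]])
crop(im,200,130,320,250,5,"pics/w6c.png")
M=model("wrist",s);print(proj(M,s["tool_pos"]*[1,1,0]+[0,0,90]))
E
```

```text
7.75 [ 541.11 -255.22  200.98] [-0.499   0.4989 -0.5009  0.5012] [-0.4 -0.   0. ]
7.8 [ 541.08 -255.35  200.93] [-0.499   0.4989 -0.501   0.5012] [-0.5 -0.3 -0.6]
7.85 [ 541.03 -255.48  200.87] [-0.4989  0.4988 -0.501   0.5012] [-0.8 -0.1 -0.2]
[[257.45181495 193.36175724]]
```

View pics/w6.png

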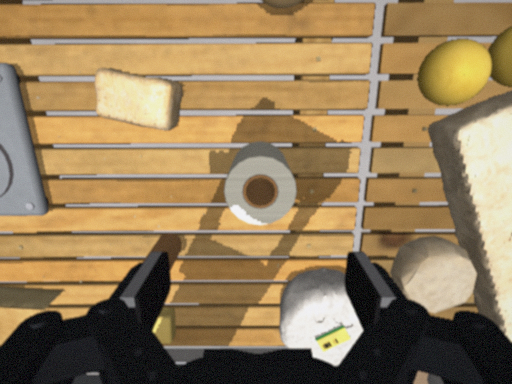

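View pics/w6c.png

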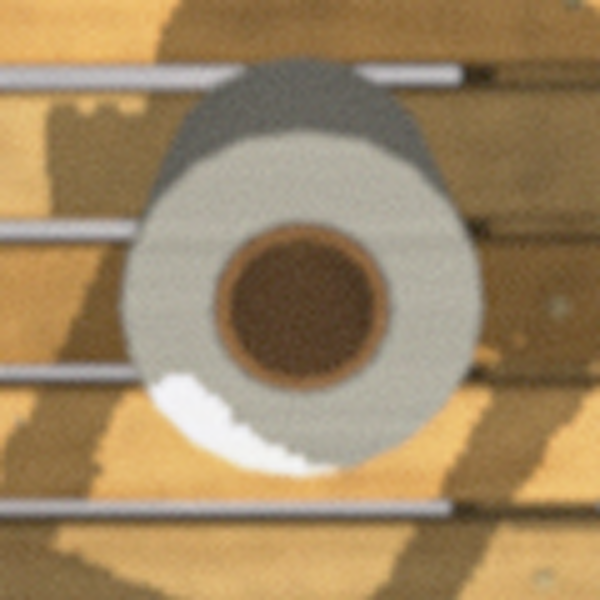

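```bash
python3 - <<'E'
from h import *
ref=None
for i in range(14):
    s=read_state();im=camera("wrist");g=cv2.cvtColor(im,cv2.COLOR_RGB2GRAY).astype(np.float32)[0:240]
    if ref is None: ref=g
    sh=cv2.phaseCorrelate(ref,g)[0]
    print(s["tool_pos"].round(2),s["joints"].round(4),np.round(sh,2))
E
```

```text
[ 540.98 -255.58  200.8 ] [-0.483   0.1411  1.8076  0.      1.1927  1.0924] [0. 0.]
[ 540.94 -255.7   200.76] [-0.4832  0.1412  1.8076 -0.      1.1927  1.0924] [-0.08 -0.06]
[ 540.93 -255.74  200.73] [-4.8330e-01  1.4130e-01  1.8075e+00  1.0000e-04  1.1928e+00  1.0924e+00] [-0.13 -0.09]
[ 540.88 -255.8   200.69] [-0.4834  0.1413  1.8076  0.      1.1927  1.0924] [-0.19 -0.13]
[ 540.87 -255.83  200.67] [-0.4835  0.1414  1.8075  0.      1.1928  1.0924] [-0.24 -0.15]
[ 540.84 -255.89  200.64] [-0.4835  0.1414  1.8076 -0.      1.1927  1.0924] [-0.27 -0.17]
[ 540.87 -255.92  200.67] [-0.4836  0.1414  1.8075 -0.      1.1927  1.0924] [-0.27 -0.16]
[ 540.87 -255.9   200.64] [-0.4836  0.1414  1.8075  0.      1.1927  1.0924] [-0.3  -0.16]
[ 540.85 -255.95  200.65] [-0.4836  0.1414  1.8075  0.      1.1927  1.0924] [-0.3  -0.16]
[ 540.87 -255.93  200.66] [-0.4836  0.1414  1.8075 -0.      1.1927  1.0924] [-0.3  -0.16]
[ 540.85 -255.91  200.63] [-0.4836  0.1415  1.8075 -0.      1.1927  1.0924] [-0.29 -0.15]
[ 540.87 -255.89  200.66] [-0.4835  0.1414  1.8075 -0.      1.1927  1.0924] [-0.29 -0.15]
[ 540.91 -255.86  200.69] [-0.4835  0.1414  1.8075  0.      1.1927  1.0924] [-0.28 -0.15]
[ 540.89 -255.88  200.65] [-0.4835  0.1414  1.8075  0.      1.1927  1.0924] [-0.26 -0.13]
```

```bash
python3 - <<'E'
from h import *
from scipy.optimize import least_squares
def fit(M,r,z,box):
    a=np.linspace(0,2*np.pi,180)
    def f(p):
        q=proj(M,np.c_[p[0]+r*np.cos(a),p[1]+r*np.sin(a),np.full(180,z)])
        b=np.r_[q.min(0),q.max(0)];return (b-box)
    s=least_squares(f,[550,0]);return s.x,s.fun
c=lambda x0,y0,k,b:[x0+(b[0]+.5)/k-.5,y0+(b[1]+.5)/k-.5,x0+(b[2]+.5)/k-.5,y0+(b[3]+.5)/k-.5]
v=np.load("w6.npy");M=model("wrist",dict(tool_pos=v[:3],eef_rot=v[3:]))
print("roll outer",fit(M,32,90,c(200,130,5,[122,130,482,476])))
print("roll core",fit(M,15.5,90,c(200,130,5,[212,220,390,391])))
print("bore",fit(M,13,90,c(200,130,5,[228,238,376,378])))
v=np.load("w5.npy");M=model("wrist",dict(tool_pos=v[:3],eef_rot=v[3:]))
print("tip",fit(M,4.7,120,c(225,150,10,[237,348,347,456])))
print("ring",fit(M,11,108,c(225,150,10,[180,258,408,482])))
E
```

```text
roll outer (array([ 542.64883522, -257.70615038]), array([-0.77225126, -0.4646264 ,  0.77198263,  0.60426225]))
roll core (array([ 543.17341226, -257.53666415]), array([-0.01333588,  0.07649768,  0.01333376, -0.08170505]))
bore (array([ 542.78890438, -257.7101697 ]), array([-0.13241627, -0.25144086,  0.13239736,  0.2714648 ]))
tip (array([553.70670514,  53.98706548]), array([ 0.08627168,  0.21879192, -0.08628272, -0.22465717]))
ring (array([552.94153777,  53.94678023]), array([-0.73483361, -0.42524692,  0.73505899,  0.4660641 ]))
```

```bash
python3 go.py 542.8 -257.7 120 -90
```

```text
pos [ 540.9 -255.9  200.6] t 8.6 f [ 0.6  0.2 -0.8] w 85.2 len 80.7 deg [ 0.   -0.29 -0.  ]
[0.0091, 0.4032, 0.0097] [0.0, -0.0016, -0.0]
```

>>> send_rows --pt "0.009 0.15 0.01 0 0 0 1" --pt "0.009 0.3 0.01 0 0 0 1" --pt "0.009 0.4 0.01 0 0 0 1" --pt "0.009 0.4 0.01 0 0 0 1" --pt "0.009 0.4 0.01 0 0 0 1"

```text
t: 9.1
tool_pos: [542.8, -257.6, 120.7]
eef_rot: [0.499, -0.499, 0.501, -0.501]
force: [-0.1, 0.4, 0.4]
gripper_width: 85.0
```

```bash
python3 - <<'E'
from h import *
for i in range(3):
    s=read_state();im=camera("wrist")[:,:,::-1];print(s["t"],s["tool_pos"].round(2),s["force"].round(1))
cv2.imwrite("pics/w7.png",im)
E
```

```text
9.1 [ 542.83 -257.64  120.72] [-0.1  0.4  0.4]
9.15 [ 543.66 -258.07  121.85] [-0.6 -0.5 -0.5]
9.2 [ 544.07 -258.28  122.46] [-0.1  0.2  0. ]
```

View pics/w7.png

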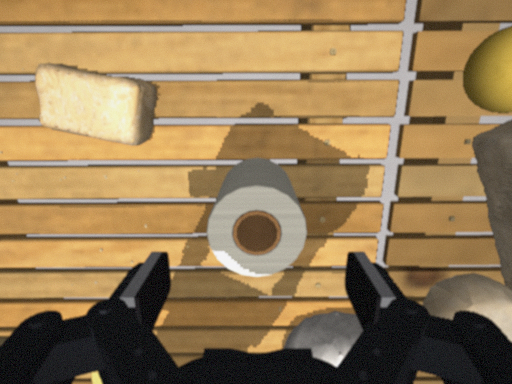

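>>> send_rows --pt "0 0.1 0 0 0 0 1" --pt "0 0.2 0 0 0 0 1" --pt "0 0.3 0 0 0 0 1" --pt "0 0.38 0 0 0 0 1" --pt "0 0.38 0 0 0 0 1"

```text
t: 9.75
tool_pos: [541.6, -257.0, 43.0]
eef_rot: [0.498, -0.499, 0.502, -0.5]
force: [-0.5, 0.8, 0.2]
gripper_width: 85.7
```

```bash
python3 - <<'E'
from h import *
for i in range(6):
    s=read_state();im=camera("wrist")[:,:,::-1];print(s["t"],s["tool_pos"].round(2),s["force"].round(1))
cv2.imwrite("pics/w8.png",im);M=model("wrist",s);p=s["tool_pos"]
for z in (p[2],p[2]+19,90): print(proj(M,[p[0],p[1],z]))
E
```

```text
9.75 [ 541.56 -256.96   42.97] [-0.5  0.8  0.2]
9.8 [ 542.42 -257.39   44.22] [0.  0.8 0.5]
9.85 [ 543.28 -257.86   45.24] [-0.1  0.3 -0. ]
9.9 [ 543.78 -258.14   45.84] [-0.1 -0.1 -0. ]
9.95 [ 544.04 -258.26   46.18] [-0.5  0.9  0.6]
10.0 [ 544.03 -258.29   46.22] [ 0.2  0.2 -0.7]
[[257.53184715 257.3480157 ]]
[[257.60418572 277.82003094]]
[[257.73192451 313.97046656]]
```

View pics/w8.png

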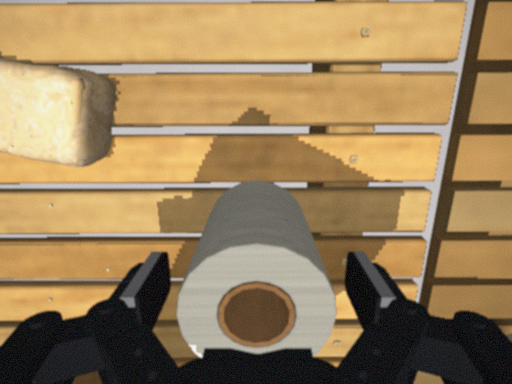

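>>> send_rows --pt "0 0 0 0 0 0 0.6" --pt "0 0 0 0 0 0 0" --pt "0 0 0 0 0 0 -1" --pt "0 0 0 0 0 0 -1" --pt "0 0 0 0 0 0 -1" --grip_force 40

```text
t: 10.55
tool_pos: [543.5, -257.8, 45.5]
eef_rot: [-0.499, 0.499, -0.501, 0.502]
force: [-0.5, 1.7, 5.4]
gripper_width: 62.4
```

>>> send_rows --pt "0 0 0 0 0 0 -1" --pt "0 -0.05 0 0 0 0 -1" --pt "0 -0.1 0 0 0 0 -1" --pt "0 -0.1 0 0 0 0 -1" --pt "0 -0.1 0 0 0 0 -1"

```text
t: 11.05
tool_pos: [543.0, -257.8, 65.0]
eef_rot: [-0.499, 0.499, -0.501, 0.502]
force: [-0.4, 0.3, -3.0]
gripper_width: 61.7
```

```bash
python3 - <<'E'
from h import *
for i in range(4):
    s=read_state();im=camera("wrist")[:,:,::-1];print(s["t"],s["tool_pos"].round(2),s["force"].round(1),s["gripper_width"])
cv2.imwrite("pics/w9.png",im);np.save("w9.npy",np.r_[s["tool_pos"],s["eef_rot"]])
crop(im,150,190,350,384,3.8,"pics/w9c.png")
E
```

```text
11.05 [ 543.02 -257.82   65.  ] [-0.4  0.3 -3. ] 61.68642600398143
11.1 [ 542.67 -257.63   64.57] [-0.7  0.2 -3.5] 61.67556779013788
11.15 [ 542.44 -257.49   64.26] [ 0.3  0.4 -3.6] 62.02031172621843
11.2 [ 542.41 -257.47   64.17] [-0.3 -0.1 -2.9] 61.934432148277175
```

View pics/w9c.png

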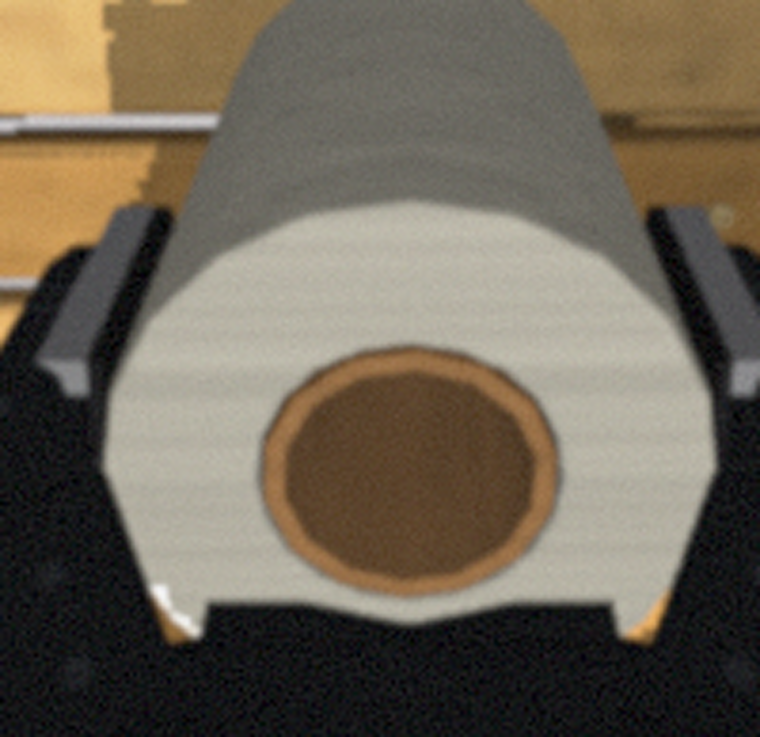

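```bash
python3 - <<'E'
from h import *
from scipy.optimize import least_squares
def fit(M,r,box,z0,fz):
    a=np.linspace(0,2*np.pi,180)
    def f(p):
        z=p[2] if fz else z0
        q=proj(M,np.c_[p[0]+r*np.cos(a),p[1]+r*np.sin(a),np.full(180,z)])
        return np.r_[q.min(0),q.max(0)]-box
    s=least_squares(f,[550,-250,z0]);return s.x.round(2),s.fun.round(2)
c=lambda x0,y0,k,b:[x0+(b[0]+.5)/k-.5,y0+(b[1]+.5)/k-.5,x0+(b[2]+.5)/k-.5,y0+(b[3]+.5)/k-.5]
v=np.load("w9.npy");M=model("wrist",dict(tool_pos=v[:3],eef_rot=v[3:]));print(v)
for r,b in((15.5,[261,345,560,597]),(13,[285,371,536,580])):
  for fz in(0,1): print(r,fit(M,r,c(150,190,3.8,b),108.5,fz))
E
```

```text
[ 5.42410978e+02 -2.57472134e+02  6.41716141e+01  4.98597977e-01
 -4.98834824e-01  5.01605675e-01 -5.00954711e-01]
15.5 (array([ 542.52, -257.52,  108.5 ]), array([-0.82, -0.11,  0.82,  0.21]))
15.5 (array([ 541.42, -257.51,  107.1 ]), array([-0.25,  0.29,  0.25, -0.32]))
13 (array([ 542.16, -257.51,  108.5 ]), array([-0.62, -0.33,  0.62,  0.43]))
13 (array([ 540.85, -257.51,  106.86]), array([-0.07,  0.08,  0.07, -0.08]))
```

>>> send_rows --pt "0 -0.15 0 0 0 0 -1" --pt "0 -0.35 0 0 0 0 -1" --pt "0 -0.55 0 0 0 0 -1" --pt "-0.12 -0.7 0.01 0 0 0 -1" --pt "-0.3 -0.75 0.02 0 0 0 -1"

```text
t: 11.75
tool_pos: [549.5, -199.6, 219.4]
eef_rot: [-0.499, 0.497, -0.499, 0.505]
force: [0.9, 1.1, -2.3]
gripper_width: 62.0
```

```bash
python3 go.py 553 -10 215 -90
```

```text
pos [ 549.5 -199.6  219.4] t 11.75 f [ 0.9  1.1 -2.3] w 62.0 len 189.7 deg [-0.41 -0.45  0.2 ]
[-0.9482, 0.0187, 0.0098] [-0.0023, -0.0025, 0.0011]
```

>>> send_rows --pt "-0.12 0 0 0 0 0 -1" --pt "-0.3 0 0.01 0 0 0 -1" --pt "-0.5 0 0.02 0 0 0 -1" --pt "-0.7 0 0.02 0 0 0 -1" --pt "-0.85 0 0.02 0 0 0 -1"

```text
t: 12.25
tool_pos: [551.5, -25.5, 214.2]
eef_rot: [0.499, -0.499, 0.501, -0.501]
force: [-0.5, -0.1, -1.7]
gripper_width: 61.7
```

>>> send_rows --pt "-0.1 0 0 0 0 0 -1" --pt "-0.2 0 0 0 0 0 -1" --pt "-0.28 0 0 0 0 0 -1" --pt "-0.33 0 0 0 0 0 -1" --pt "-0.35 0 0 0 0 0 -1"

```text
t: 12.75
tool_pos: [552.3, 43.0, 214.5]
eef_rot: [0.499, -0.499, 0.501, -0.501]
force: [0.0, -0.1, -3.0]
gripper_width: 62.2
```

>>> send_rows --pt "0 0 0 0 0 0 -1" --pt "0 0 0 0 0 0 -1" --pt "0 0 0 0 0 0 -1" --pt "0 0 0 0 0 0 -1" --pt "0 0 0 0 0 0 -1"

```text
t: 13.25
tool_pos: [552.4, 41.8, 214.7]
eef_rot: [-0.499, 0.499, -0.501, 0.501]
force: [0.1, -0.8, -1.1]
gripper_width: 62.2
```

```bash
python3 go.py 554.1 54 200 -90
```

```text
pos [552.4  41.8 214.7] t 13.25 f [ 0.1 -0.8 -1.1] w 62.2 len 19.1 deg [-0.   -0.33  0.  ]
[-0.0608, 0.0735, 0.0079] [-0.0, -0.0018, 0.0]
```

>>> send_rows --pt "-0.03 0.06 0.004 0 0 0 -1" --pt "-0.061 0.11 0.008 0 0 0 -1" --pt "-0.061 0.11 0.008 0 0 0 -1" --pt "-0.061 0.11 0.008 0 0 0 -1" --pt "-0.061 0.11 0.008 0 0 0 -1"

```text
t: 13.75
tool_pos: [554.1, 54.6, 192.6]
eef_rot: [-0.499, 0.499, -0.501, 0.501]
force: [0.2, 0.2, -2.0]
gripper_width: 61.9
```

```bash
python3 - <<'E'
from h import *
for i in range(6):
    s=read_state();im=camera("wrist")[:,:,::-1]
print(s["t"],s["tool_pos"].round(2),s["eef_rot"].round(4),s["force"].round(1))
cv2.imwrite("pics/w10.png",im)
im=camera("scene")[:,:,::-1];crop(im,140,110,340,260,4,"pics/s10.png")
M=model("wrist",s)
a=np.linspace(0,2*np.pi,9)[:-1]
print(proj(M,np.c_[553.4+42*np.cos(a),54+42*np.sin(a),a*0+24]).round(0).tolist())
E
```

```text
14.0 [554.34  54.41 193.09] [-0.4989  0.4985 -0.5011  0.5015] [ 0.7  0.2 -2.5]
[[258.0, 137.0], [229.0, 150.0], [218.0, 178.0], [231.0, 204.0], [258.0, 215.0], [285.0, 204.0], [298.0, 177.0], [287.0, 149.0]]
```

View pics/w10.png

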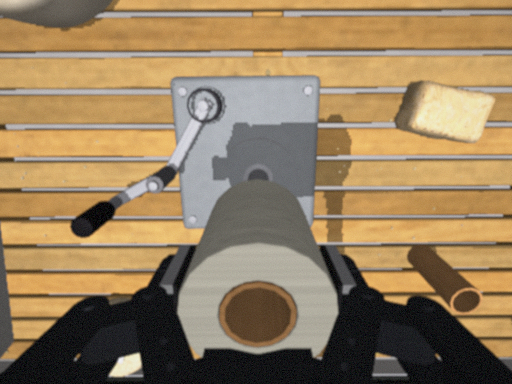

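View pics/s10.png

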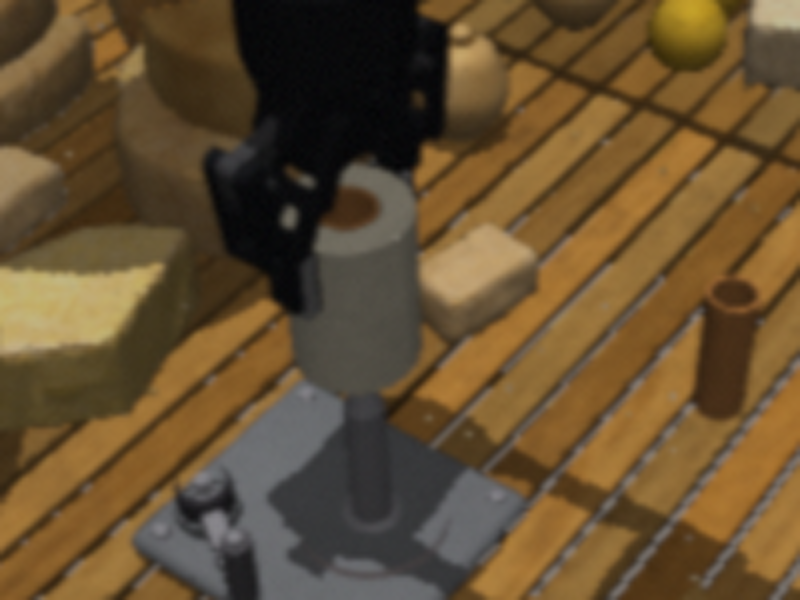

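```bash
python3 - <<'E'
from h import *
S=model("scene")
k=lambda uv:((uv-[140,110]+.5)*4-.5).round(1)
def sil(x,y,r,z):
    a=np.linspace(0,2*np.pi,720);q=k(proj(S,np.c_[x+r*np.cos(a),y+r*np.sin(a),a*0+z]));return q[:,0].min(),q[:,0].max(),q[:,1].min(),q[:,1].max(), q[:,0].min()/2+q[:,0].max()/2
for n,x,y,r,zs in(("sp",550,52,11,(24,60,100)),("roll",550,52,32,(147.5,170,237.5))):
    for z in zs: print(n,z,sil(x,y,r,z))
q=k(proj(S,[(550,52,120),(553,52,120),(550,55,120)]));print(q)
E
python3 - <<'E'
import cv2
im=cv2.imread("pics/s10.png");c=im[150:560,260:460];c=cv2.resize(c,None,fx=1.45,fy=1.45);import numpy as np
cv2.imwrite("pics/s10b.png",np.clip(c.astype(float)*2,0,255).astype(np.uint8))
E
```

```text
sp 24 (np.float64(354.0), np.float64(394.4), np.float64(489.4), np.float64(520.8), np.float64(374.2))
sp 60 (np.float64(350.1), np.float64(391.7), np.float64(445.9), np.float64(477.4), np.float64(370.9))
sp 100 (np.float64(345.3), np.float64(388.4), np.float64(394.4), np.float64(426.0), np.float64(366.85))
roll 147.5 (np.float64(296.3), np.float64(427.1), np.float64(299.4), np.float64(391.5), np.float64(361.70000000000005))
roll 170 (np.float64(292.3), np.float64(425.9), np.float64(266.2), np.float64(358.2), np.float64(359.1))
roll 237.5 (np.float64(279.3), np.float64(421.9), np.float64(157.9), np.float64(249.0), np.float64(350.6))
[[364.8 383. ]
 [360.1 380.5]
 [361.1 386.5]]
```

View pics/s10b.png

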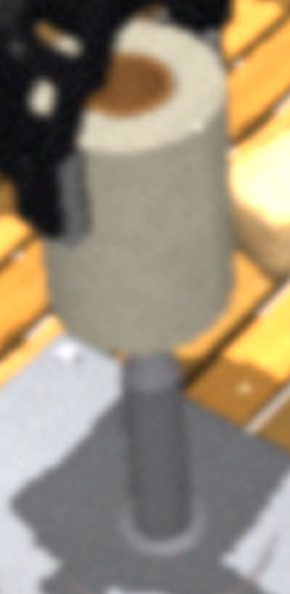

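```bash
python3 - <<'E'
from h import *
ims=[camera("scene").astype(float) for _ in range(6)];im=np.mean(ims,0);np.save("s11.npy",im)
s=read_state();print(s["t"],s["tool_pos"].round(2))
g=im.mean(2)
for v in range(180,236,3): print(v,g[v,205:250].round(0).astype(int).tolist())
E
```

```text
14.4 [554.07  54.45 192.7 ]
180 [51, 48, 30, 14, 10, 10, 9, 9, 9, 14, 30, 46, 48, 45, 47, 61, 72, 74, 74, 74, 75, 76, 76, 76, 76, 77, 78, 77, 75, 74, 74, 74, 73, 74, 75, 74, 71, 68, 68, 78, 104, 129, 143, 152, 158]
183 [57, 52, 38, 19, 9, 10, 9, 10, 10, 14, 26, 41, 49, 49, 47, 56, 70, 74, 75, 75, 76, 76, 77, 77, 77, 76, 76, 76, 76, 76, 76, 75, 75, 74, 76, 75, 72, 69, 65, 65, 72, 83, 94, 106, 119]
186 [110, 110, 105, 90, 62, 33, 15, 9, 9, 10, 19, 35, 47, 48, 46, 53, 69, 75, 75, 76, 77, 78, 78, 78, 77, 76, 76, 75, 75, 76, 76, 77, 76, 76, 75, 74, 72, 68, 64, 60, 58, 61, 67, 72, 76]
189 [111, 102, 84, 63, 55, 66, 74, 65, 55, 53, 53, 54, 56, 60, 64, 69, 72, 74, 74, 75, 76, 76, 75, 74, 75, 76, 76, 77, 76, 75, 74, 74, 73, 73, 72, 72, 71, 68, 64, 59, 54, 52, 54, 61, 67]
192 [58, 57, 75, 90, 91, 91, 86, 75, 65, 65, 67, 69, 70, 71, 72, 73, 74, 74, 75, 76, 76, 77, 77, 77, 77, 76, 75, 75, 74, 74, 73, 73, 73, 72, 72, 73, 71, 68, 64, 65, 75, 83, 75, 61, 58]
195 [87, 91, 91, 89, 88, 88, 90, 83, 69, 65, 67, 69, 71, 72, 73, 74, 74, 75, 76, 76, 75, 76, 77, 76, 77, 77, 76, 76, 76, 76, 74, 74, 73, 72, 7
[... 1876 characters left out ...]
2, 72, 60, 58, 58, 59, 58, 58, 58, 57, 53, 48, 48, 49, 50, 51, 51, 50, 49, 47, 47, 50, 55, 56, 56, 56, 56, 56, 56, 57, 56, 56, 56, 56]
228 [113, 114, 113, 113, 112, 110, 106, 94, 78, 68, 61, 58, 58, 58, 57, 57, 58, 57, 57, 57, 57, 54, 49, 47, 49, 51, 51, 50, 50, 48, 47, 47, 49, 55, 57, 57, 57, 57, 56, 57, 57, 57, 57, 56, 57]
231 [113, 112, 107, 94, 74, 63, 60, 59, 59, 58, 59, 58, 59, 58, 58, 57, 57, 57, 57, 58, 57, 54, 48, 47, 48, 50, 50, 51, 50, 49, 47, 46, 48, 55, 57, 57, 57, 56, 57, 56, 56, 57, 56, 55, 56]
234 [108, 95, 69, 59, 58, 58, 58, 58, 59, 59, 59, 59, 58, 57, 58, 58, 58, 58, 57, 57, 57, 58, 56, 50, 49, 50, 50, 50, 50, 49, 47, 46, 51, 60, 61, 58, 58, 56, 56, 56, 55, 55, 56, 55, 57]
```

>>> send_rows --pt "0.002 0.03 -0.002 0 0 0 -1" --pt "0.002 0.07 -0.002 0 0 0 -1" --pt "0.002 0.11 -0.002 0 0 0 -1" --pt "0.002 0.11 -0.002 0 0 0 -1" --pt "0.002 0.11 -0.002 0 0 0 -1"

```text
t: 14.9
tool_pos: [553.2, 54.1, 169.9]
eef_rot: [0.498, -0.499, 0.502, -0.501]
force: [0.0, 1.3, -2.4]
gripper_width: 62.2
```

>>> send_rows --pt "0 0.01 0 0 0 0 -1" --pt "0 0.02 0 0 0 0 -1" --pt "0 0.03 0 0 0 0 -1" --pt "0 0.04 0 0 0 0 -1" --pt "0 0.05 0 0 0 0 -1"

```text
t: 15.4
tool_pos: [553.7, 54.1, 160.6]
eef_rot: [-0.499, 0.499, -0.501, 0.501]
force: [-0.6, 0.5, -2.6]
gripper_width: 61.8
```

```bash
python3 - <<'E'
from h import *
for i in range(5):
    s=read_state();im=camera("scene")
    print(s["t"],s["tool_pos"].round(2),s["force"].round(1),s["ft_torque"].round(2),s["gripper_width"].round(1))
crop(im[:,:,::-1],140,110,340,260,4,"pics/s12.png")
E
```

```text
Traceback (most recent call last):
AttributeError: 'float' object has no attribute 'round'
```

>>> send_rows --pt "0 0.01 0 0 0 0 -1" --pt "0 0.02 0 0 0 0 -1" --pt "0 0.03 0 0 0 0 -1" --pt "0 0.04 0 0 0 0 -1" --pt "0 0.05 0 0 0 0 -1"

```text
t: 15.95
tool_pos: [553.6, 54.1, 150.5]
eef_rot: [0.499, -0.499, 0.501, -0.501]
force: [-0.2, 0.2, -2.6]
gripper_width: 62.0
```

```bash
python3 - <<'E'
from h import *
for i in range(5):
    s=read_state();im=camera("scene")
    print(s["t"],s["tool_pos"].round(2),s["force"].round(1),s["ft_torque"].round(2))
crop(im[:,:,::-1],140,110,340,260,4,"pics/s12.png")
E
```

```text
15.95 [553.65  54.1  150.5 ] [-0.2  0.2 -2.6] [-0.03 -0.05  0.05]
16.0 [553.37  54.08 150.07] [-0.1  0.7 -3.1] [ 0.02  0.01 -0.  ]
16.05 [553.39  54.07 150.25] [-0.2 -0.2 -2.1] [-0.05  0.03 -0.01]
16.1 [553.5   54.07 150.44] [ 0.1 -0.1 -2. ] [ 0.01 -0.02 -0.04]
16.15 [553.64  54.08 150.61] [-0.4 -0.1 -2.8] [-0.03  0.01  0.08]
```

View pics/s12.png

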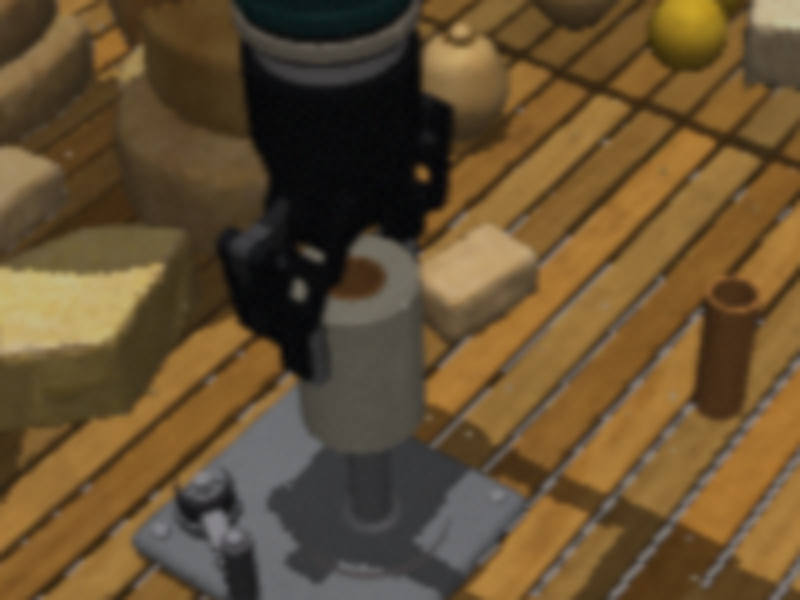

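>>> send_rows --pt "0 0.04 0 0 0 0 -1" --pt "0 0.1 0 0 0 0 -1" --pt "0 0.17 0 0 0 0 -1" --pt "0 0.23 0 0 0 0 -1" --pt "0 0.27 0 0 0 0 -1"

```text
t: 16.7
tool_pos: [552.3, 54.0, 94.3]
eef_rot: [0.498, -0.5, 0.502, -0.501]
force: [-0.5, 0.2, -2.5]
gripper_width: 62.4
```

>>> send_rows --pt "0 0.02 0 0 0 0 -1" --pt "0 0.04 0 0 0 0 -1" --pt "0 0.055 0 0 0 0 -1" --pt "0 0.07 0 0 0 0 -1" --pt "0 0.08 0 0 0 0 -1"

```text
t: 17.2
tool_pos: [553.9, 54.1, 80.8]
eef_rot: [-0.499, 0.499, -0.501, 0.501]
force: [0.2, 0.2, -1.7]
gripper_width: 62.2
```

```bash
python3 go.py 553.6 54 70 -90
```

```text
pos [553.9  54.1  80.8] t 17.2 f [ 0.2  0.2 -1.7] w 62.2 len 10.8 deg [-0.03 -0.29 -0.  ]
[0.0006, 0.054, -0.0016] [-0.0002, -0.0016, -0.0]
```

>>> send_rows --pt "0 0.01 0 0 0 0 -1" --pt "0 0.02 0 0 0 0 -1" --pt "0 0.03 0 0 0 0 -1" --pt "0 0.04 0 0 0 0 -1" --pt "0 0.05 0 0 0 0 -1"

```text
t: 17.7
tool_pos: [553.7, 54.1, 70.5]
eef_rot: [-0.499, 0.499, -0.501, 0.501]
force: [-0.0, -0.3, -1.8]
gripper_width: 62.3
```

>>> send_rows --pt "0 0.003 0 0 0 0 -1" --pt "0 0.006 0 0 0 0 -1" --pt "0 0.009 0 0 0 0 -1" --pt "0 0.009 0 0 0 0 -1" --pt "0 0.009 0 0 0 0 -1"

```text
t: 18.2
tool_pos: [553.6, 54.1, 69.6]
eef_rot: [0.499, -0.499, 0.501, -0.501]
force: [-3.6, 0.2, 5.2]
gripper_width: 62.1
```

>>> send_rows --pt "0 0 0 0 0 0 0.55" --pt "0 0 0 0 0 0 0.7" --pt "0 0 0 0 0 0 1" --pt "0 0 0 0 0 0 1" --pt "0 0 0 0 0 0 1"

```text
t: 18.7
tool_pos: [553.7, 54.1, 68.8]
eef_rot: [-0.499, 0.499, -0.501, 0.501]
force: [-0.7, 0.4, -0.5]
gripper_width: 85.2
```

```bash
python3 - <<'E'
from h import *
s=read_state();im=camera("scene");print(s["t"],s["tool_pos"].round(2),s["force"].round(1),s["gripper_width"])
crop(im[:,:,::-1],140,110,340,260,4,"pics/s13.png")
cv2.imwrite("pics/w13.png",camera("wrist")[:,:,::-1])
E
```

```text
18.7 [553.75  54.09  68.77] [-0.7  0.4 -0.5] 85.2279030848632
```

View pics/s13.png

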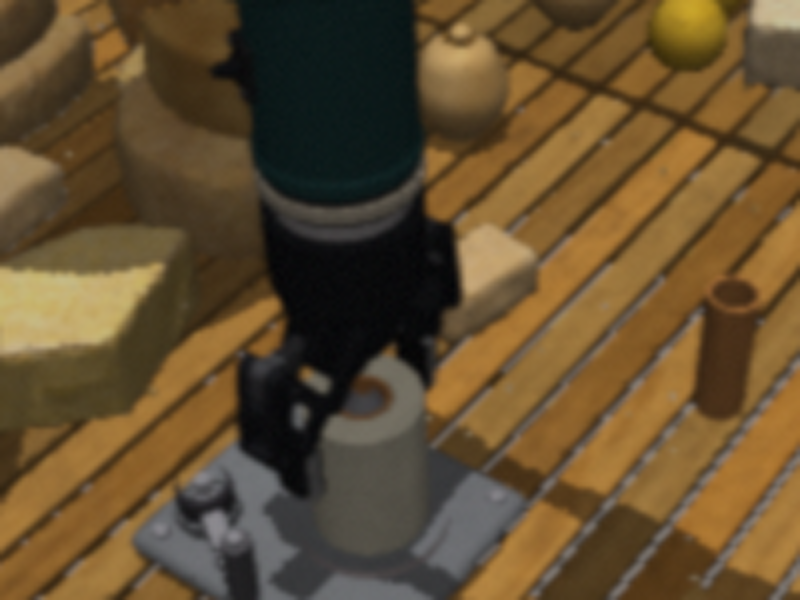

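View pics/w13.png

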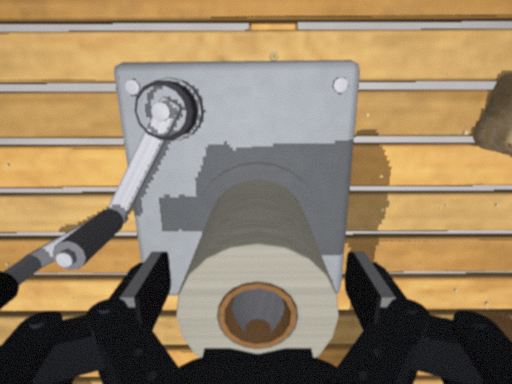

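>>> send_rows --pt "0 -0.05 0 0 0 0 1" --pt "0 -0.2 0 0 0 0 1" --pt "0 -0.4 0 0 0 0 1" --pt "0 -0.6 0 0 0 0 1" --pt "0 -0.7 0 0 0 0 1"

```text
t: 19.3
tool_pos: [555.8, 54.2, 214.2]
eef_rot: [-0.501, 0.497, -0.5, 0.503]
force: [-0.7, 0.5, 1.0]
gripper_width: 85.2
```

```bash
python3 go.py 535.5 201.5 180 -90
```

```text
pos [555.8  54.2 214.2] t 19.3 f [-0.7  0.5  1. ] w 85.2 len 152.6 deg [-0.4  -0.29 -0.02]
[-0.7359, 0.1707, -0.1066] [-0.0022, -0.0016, -0.0001]
```

>>> send_rows --pt "-0.18 0.03 -0.02 0 0 0 0" --pt "-0.38 0.06 -0.05 0 0 0 0" --pt "-0.58 0.1 -0.08 0 0 0 0" --pt "-0.735 0.14 -0.1 0 0 0 0" --pt "-0.735 0.14 -0.1 0 0 0 0"

```text
t: 19.8
tool_pos: [533.0, 204.4, 180.4]
eef_rot: [0.5, -0.5, 0.501, -0.5]
force: [-0.2, -1.0, 0.0]
gripper_width: 42.8
```

```bash
python3 - <<'E'
from h import *
for i in range(4):
  s=read_state();im=camera("wrist")
print(s["t"],s["tool_pos"].round(2))
cv2.imwrite("pics/w14.png",im[:,:,::-1])
M=model("wrist",s);print(proj(M,(535.5,201.5,105)))
E
python3 go.py 535.5 201.5 67 -90
```

```text
19.95 [534.61 200.96 181.48]
[[256.72354783 205.93389715]]
pos [534.8 200.5 181.6] t 20.0 f [-0.8  0.3 -0.5] w 42.7 len 114.6 deg [-0.05 -0.31  0.01]
[-0.005, 0.573, 0.0029] [-0.0003, -0.0017, 0.0001]
```

View pics/w14.png

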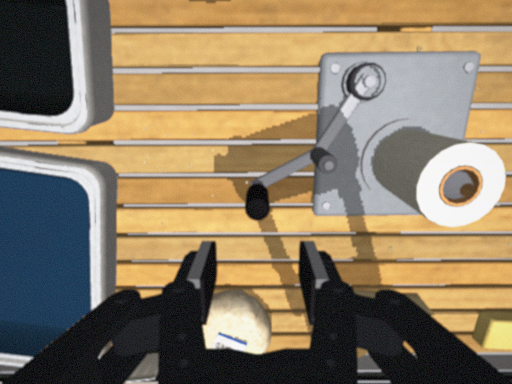

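>>> send_rows --pt "-0.005 0.15 0.003 0 0 0 0" --pt "-0.005 0.33 0.003 0 0 0 0" --pt "-0.005 0.48 0.003 0 0 0 0" --pt "-0.005 0.57 0.003 0 0 0 0" --pt "-0.005 0.57 0.003 0 0 0 0"

```text
t: 20.5
tool_pos: [532.9, 199.9, 64.0]
eef_rot: [0.496, -0.5, 0.503, -0.501]
force: [-0.3, -0.4, 0.4]
gripper_width: 42.4
```

>>> send_rows --pt "0 0 0 0 0 0 0" --pt "0 0 0 0 0 0 -1" --pt "0 0 0 0 0 0 -1" --pt "0 0 0 0 0 0 -1" --pt "0 0 0 0 0 0 -1" --grip_force 20

```text
t: 21.0
tool_pos: [536.9, 202.2, 69.0]
eef_rot: [-0.5, 0.498, -0.5, 0.502]
force: [0.3, -4.2, 6.6]
gripper_width: 19.6
```

```bash
python3 go.py 536 201.5 67 -90
```

```text
pos [536.9 202.2  69. ] t 21.0 f [ 0.3 -4.2  6.6] w 19.6 len 2.3 deg [-0.22 -0.28 -0.02]
[0.0037, 0.0098, -0.0043] [-0.0012, -0.0016, -0.0001]
```

>>> send_rows --pt "0.053 0.0 -0.06 0 0 0 -1" --pt "0.12 0.0 -0.11 0 0 0 -1" --pt "0.19 0.0 -0.15 0 0 0 -1" --pt "0.257 0.0 -0.178 0 0 0 -1" --pt "0.3 0.0 -0.192 0 0 0 -1"

```text
t: 21.5
tool_pos: [496.1, 142.9, 68.8]
eef_rot: [0.499, -0.498, 0.502, -0.501]
force: [-3.3, 4.4, 11.2]
gripper_width: 19.2
```

```bash
python3 - <<'E'
from h import *
for i in range(8):
  s=read_state();im=camera("wrist");print(s["tool_pos"].round(1),s["force"].round(1))
cv2.imwrite("pics/w15.png",im[:,:,::-1]);print(s["t"])
E
```

```text
[496.1 142.9  68.8] [-3.3  4.4 11.2]
[495.7 141.9  68.7] [-4.7  1.5 12.1]
[495.8 142.3  68.7] [-3.7  1.  11.8]
[495.9 142.6  68.7] [-3.7  0.7 11.5]
[496.  142.7  68.7] [-3.6  0.9 11.6]
[495.9 142.8  68.7] [-3.9  1.2 11.7]
[496.  142.8  68.7] [-4.2  0.5 12.1]
[496.  142.9  68.7] [-4.7  1.3 12.6]
21.85
```

View pics/w15.png

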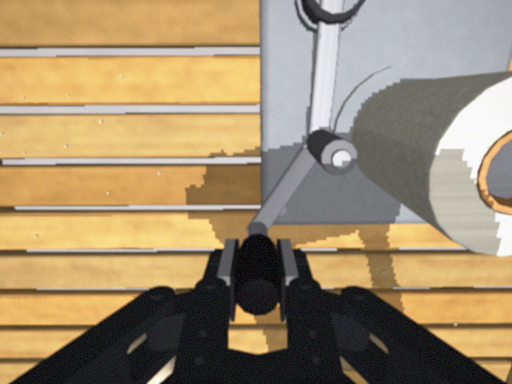

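>>> send_rows --pt "0.02 -0.006 0 0 0 0 -1" --pt "0.04 -0.012 0 0 0 0 -1" --pt "0.055 -0.012 0 0 0 0 -1" --pt "0.055 -0.012 0 0 0 0 -1" --pt "0.055 -0.012 0 0 0 0 -1"

```text
t: 22.4
tool_pos: [493.4, 131.4, 68.8]
eef_rot: [0.497, -0.5, 0.503, -0.5]
force: [-6.3, 2.1, 6.7]
gripper_width: 19.3
```

```bash
python3 - <<'E'
from h import *
for i in range(4):
  s=read_state();im=camera("wrist");print(s["tool_pos"].round(1),s["force"].round(1))
cv2.imwrite("pics/w16.png",im[:,:,::-1]);print(s["t"])
E
```

```text
[493.4 131.4  68.8] [-6.3  2.1  6.7]
[493.3 131.4  68.8] [-6.4  2.4  6.1]
[493.3 131.4  68.8] [-6.2  1.8  5.2]
[493.3 131.5  68.8] [-6.6  2.3  6.4]
22.55
```

View pics/w16.png

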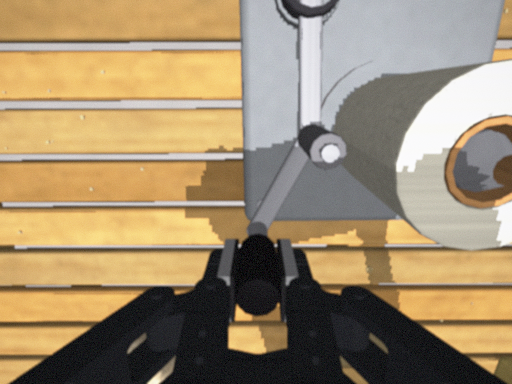

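>>> send_rows --pt "0.01 0 -0.01 0 0 0 -1" --pt "0.02 0 -0.01 0 0 0 -1" --pt "0.025 0 -0.01 0 0 0 -1" --pt "0.025 0 -0.01 0 0 0 -1" --pt "0.025 0 -0.01 0 0 0 -1"

```text
t: 23.1
tool_pos: [492.5, 126.2, 68.8]
eef_rot: [0.498, -0.5, 0.502, -0.5]
force: [-4.1, 2.0, 3.1]
gripper_width: 19.3
```

```bash
python3 - <<'E'
from h import *
F=[]
for i in range(5):
  s=read_state();im=camera("scene");F.append(s["force"])
print(s["tool_pos"].round(1),np.mean(F,0).round(1))
crop(im[:,:,::-1],170,150,300,260,6,"pics/s16.png")
cv2.imwrite("pics/w17.png",camera("wrist")[:,:,::-1]);print(s["t"])
E
```

```text
[492.5 126.2  68.8] [-4.8  2.2  3.6]
23.3
```

View pics/s16.png

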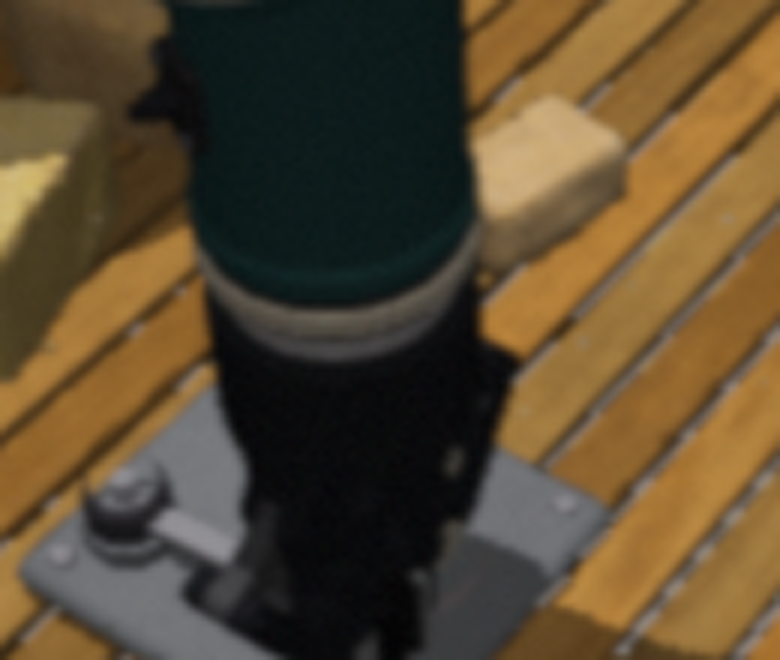

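View pics/w17.png

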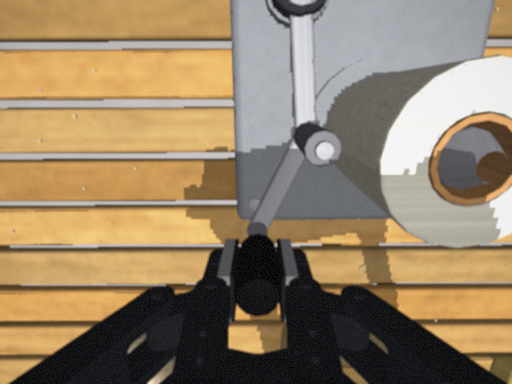

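```bash
python3 - <<'E'
from h import *
from scipy.optimize import least_squares
s=read_state();M=model("wrist",s)
im=cv2.imread("pics/w17.png");crop(im,230,80,512,270,2.8,"pics/w17c.png")
p=atz(M,(323,151),83);print("roller",p)
a=np.linspace(0,2*np.pi,200)
def f(q):
    u=proj(M,np.c_[q[0]+32*np.cos(a),q[1]+32*np.sin(a),a*0+114]);return [u[:,0].min()-380,u[:,1].min()-56,u[:,1].max()-247]
r=least_squares(f,[553,54]);print(r.x,r.fun,np.hypot(*(r.x-p[:2])))
def f(q):
    u=proj(M,np.c_[q[0]+15.5*np.cos(a),q[1]+15.5*np.sin(a),a*0+114]);return [u[:,0].min()-430,u[:,1].min()-112,u[:,1].max()-205]
r=least_squares(f,[553,54]);print(r.x,r.fun,np.hypot(*(r.x-p[:2])))
E
```

```text
roller [550.92454195  98.33602723  83.        ]
[552.46644647  54.21904138] [-2.82482491e-05 -2.65162824e+00  3.99279303e+00] 44.14392267850708
[552.88875665  54.70467272] [-4.61113893e-06 -1.00278581e+00  1.22235764e+00] 43.67554505000049
```

View pics/w17c.png

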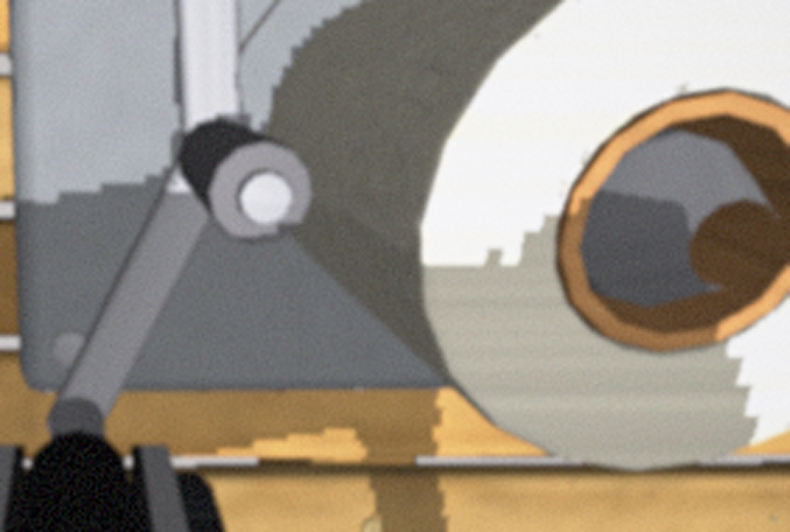

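>>> send_rows --pt "0.01 0 -0.01 0 0 0 -1" --pt "0.02 0 -0.015 0 0 0 -1" --pt "0.025 0 -0.02 0 0 0 -1" --pt "0.025 0 -0.02 0 0 0 -1" --pt "0.025 0 -0.02 0 0 0 -1"

```text
t: 23.9
tool_pos: [491.3, 120.8, 69.0]
eef_rot: [-0.499, 0.498, -0.501, 0.502]
force: [4.4, 0.8, -6.4]
gripper_width: 19.4
```

>>> send_rows --pt "0.005 0 0 0 0 0 -1" --pt "0.01 0 0 0 0 0 -1" --pt "0.01 0 0 0 0 0 -1" --pt "0.01 0 0 0 0 0 -1" --pt "0.01 0 0 0 0 0 -1"

```text
t: 24.4
tool_pos: [491.0, 118.9, 69.0]
eef_rot: [-0.499, 0.498, -0.501, 0.502]
force: [5.3, 0.6, -7.9]
gripper_width: 19.2
```

```bash
python3 - <<'E'
from h import *
F=[]
for i in range(5):
  s=read_state();im=camera("wrist");F.append(s["force"])
print(s["t"],s["tool_pos"].round(1),np.mean(F,0).round(1))
cv2.imwrite("pics/w18.png",im[:,:,::-1]);crop(im[:,:,::-1],230,80,512,270,2.8,"pics/w18c.png")
E
```

```text
24.6 [491.  118.9  69. ] [ 5.4  1.  -7.6]
```

View pics/w18c.png

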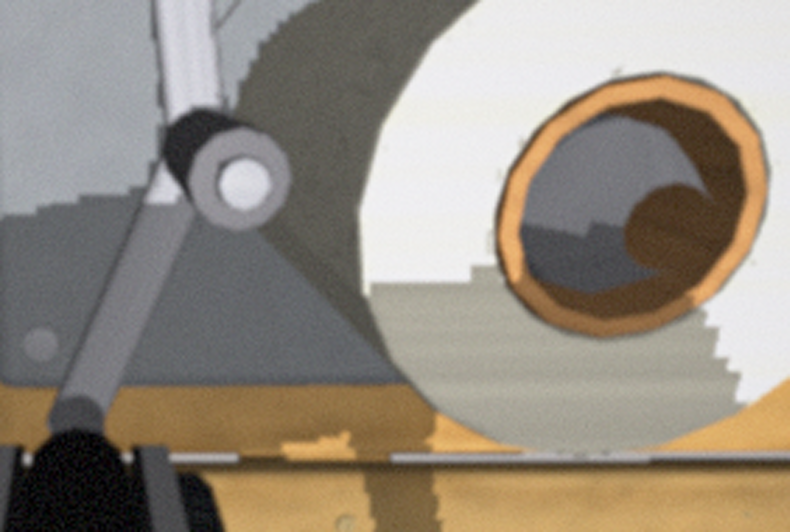

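>>> send_rows --pt "0.005 0.006 0.005 0 0 0 -1" --pt "0.01 0.006 0.01 0 0 0 -1" --pt "0.01 0.006 0.01 0 0 0 -1" --pt "0.01 0.006 0.01 0 0 0 -1" --pt "0.01 0.006 0.01 0 0 0 -1"

```text
t: 25.15
tool_pos: [490.9, 117.5, 68.8]
eef_rot: [0.498, -0.499, 0.502, -0.501]
force: [-5.6, 2.2, 5.3]
gripper_width: 19.5
```

```bash
python3 - <<'E'
from h import *
from scipy.optimize import least_squares
F=[]
for i in range(4):
  s=read_state();im=camera("wrist");F.append(s["force"])
print(s["t"],s["tool_pos"].round(1),np.mean(F,0).round(1))
cv2.imwrite("pics/w19.png",im[:,:,::-1]);crop(im[:,:,::-1],270,80,470,230,4,"pics/w19c.png")
E
```

```text
25.3 [491.  117.5  68.8] [-5.   2.   5.6]
```

View pics/w19c.png

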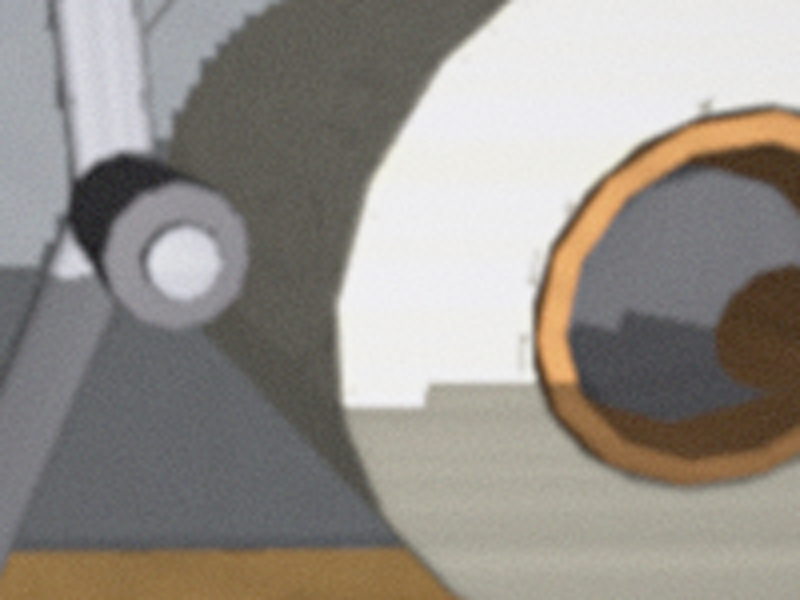

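>>> send_rows --pt "0.005 0 -0.004 0 0 0 -1" --pt "0.01 0 -0.008 0 0 0 -1" --pt "0.01 0 -0.008 0 0 0 -1" --pt "0.01 0 -0.008 0 0 0 -1" --pt "0.01 0 -0.008 0 0 0 -1"

```text
t: 25.85
tool_pos: [490.7, 115.6, 68.8]
eef_rot: [0.499, -0.499, 0.501, -0.501]
force: [-2.4, 3.2, 5.5]
gripper_width: 19.4
```

```bash
cat > gap.py <<'E'
from h import *
from scipy.optimize import least_squares
F=[]
for i in range(3):
  s=read_state();im=camera("wrist");F.append(s["force"])
print(s["t"],s["tool_pos"].round(1),np.mean(F,0).round(1))
M=model("wrist",s);b=im[:,:,::-1].copy();cv2.imwrite("pics/wg_%d.png"%(s["t"]*100),b)
a=np.linspace(0,2*np.pi,200)
# overlay: roll assumed at 553.2,54.2 ; draw roller ring for fitting
g=cv2.cvtColor(im,cv2.COLOR_RGB2GRAY).astype(np.float32)
gm=cv2.magnitude(cv2.Sobel(g,cv2.CV_32F,1,0),cv2.Sobel(g,cv2.CV_32F,0,1));gm=cv2.GaussianBlur(gm,(0,0),1)
def score(q,r,z,only=None):
    u=proj(M,np.c_[q[0]+r*np.cos(a),q[1]+r*np.sin(a),a*0+z]).astype(np.float32)
    w=cv2.remap(gm,u[:,0:1],u[:,1:2],cv2.INTER_LINEAR,borderMode=cv2.BORDER_CONSTANT)
    return w.mean()
def best(c,r,z,R=4,st=0.2):
    gx=np.arange(-R,R+.01,st);S=np.array([[score((c[0]+i,c[1]+j),r,z) for j in gx] for i in gx])
    i,j=np.unravel_index(S.argmax(),S.shape);return np.array([c[0]+gx[i],c[1]+gx[j]]),S.max()
p,_=best((551,94),8,83);print("roller",p)
for r in(32,15.5):
    q,m=best((553,54.3),r,114,5);print("roll",r,q,round(float(m)),"dist",np.hypot(*(q-p)).round(2))
E
python3 gap.py
```

```text
25.95 [490.7 115.6  68.8] [-2.8  3.3  6.1]
roller [554.8  97.4]
roll 32 [552.4  53.1] 108 dist 44.36
roll 15.5 [553.   54.1] 220 dist 43.34
```

```bash
python3 - <<'E'
from h import *
import glob
f=sorted(glob.glob("pics/wg_*"))[-1];print(f)
im=cv2.imread(f);s=read_state();M=model("wrist",s);a=np.linspace(0,2*np.pi,100)
x0,y0,k=270,80,4
b=cv2.resize(im[y0:230,x0:470],None,fx=k,fy=k,interpolation=cv2.INTER_CUBIC)
def dr(c,r,z,col):
    u=proj(M,np.c_[c[0]+r*np.cos(a),c[1]+r*np.sin(a),a*0+z]);u=((u-[x0,y0]+.5)*k-.5).astype(int)
    cv2.polylines(b,[u.reshape(-1,1,2)],True,col,1)
dr((553,54.1),15.5,114,(255,0,0));dr((553,54.1),32,114,(255,0,0));dr((551.2,93.2),8,83,(0,0,255))
cv2.imwrite("pics/ov1.png",b)
E
```

```text
pics/wg_2595.png
```

View pics/ov1.png

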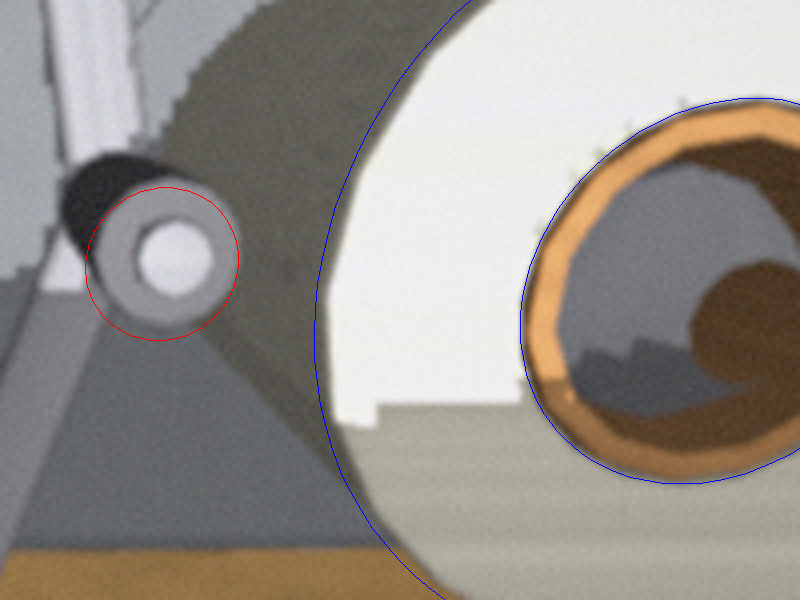

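>>> send_rows --pt "0.004 0 0 0 0 0 -1" --pt "0.008 0 0 0 0 0 -1" --pt "0.008 0 0 0 0 0 -1" --pt "0.008 0 0 0 0 0 -1" --pt "0.008 0 0 0 0 0 -1"

```text
t: 26.5
tool_pos: [490.5, 114.1, 68.7]
eef_rot: [0.499, -0.499, 0.501, -0.501]
force: [-2.8, 2.8, 7.0]
gripper_width: 19.3
```

```bash
python3 gap.py
```

```text
26.6 [490.5 114.   68.7] [-3.3  3.4  6.9]
roller [555.   95.8]
roll 32 [552.4  52.3] 110 dist 43.58
roll 15.5 [553.2  53.3] 224 dist 42.54
```

>>> send_rows --pt "0 0 0 0 0 0 -0.3" --pt "0 0 0 0 0 0 -0.1" --pt "0 0 0 0 0 0 -0.1" --pt "0 0 0 0 0 0 -0.1" --pt "0 0 0 0 0 0 -0.1"

```text
t: 27.15
tool_pos: [490.5, 113.6, 67.9]
eef_rot: [0.499, -0.499, 0.501, -0.501]
force: [-0.0, -0.1, 0.3]
gripper_width: 38.5
```

>>> send_rows --pt "0 -0.1 0 0 0 0 -0.1" --pt "0 -0.3 0 0 0 0 -0.1" --pt "0 -0.5 0 0 0 0 -0.1" --pt "0 -0.65 0 0 0 0 -0.1" --pt "0 -0.7 0 0 0 0 -0.1"

```text
t: 27.65
tool_pos: [493.0, 114.2, 212.3]
eef_rot: [-0.501, 0.497, -0.5, 0.503]
force: [1.2, 0.3, 1.1]
gripper_width: 38.7
```

```bash
python3 go.py 510 75 215 -90
```

```text
pos [493.  114.2 212.3] t 27.65 f [1.2 0.3 1.1] w 38.7 len 42.8 deg [-0.4  -0.29 -0.07]
[0.1954, -0.0131, 0.0862] [-0.0022, -0.0016, -0.0004]
```

>>> send_rows --pt "0.1 0 0.1 0 0 0 -0.1" --pt "0.2 0 0.25 0 0 0 -0.1" --pt "0.2 0 0.29 0 0 0 -0.1" --pt "0.2 0 0.29 0 0 0 -0.1" --pt "0.2 0 0.29 0 0 0 -0.1"

```text
t: 28.15
tool_pos: [547.2, 73.8, 206.8]
eef_rot: [0.498, -0.499, 0.502, -0.501]
force: [0.1, 0.9, -0.4]
gripper_width: 38.3
```

```bash
python3 - <<'E'
from h import *
for i in range(6): s=read_state();im=camera("wrist")
print(s["t"],s["tool_pos"].round(1));im=im[:,:,::-1].copy()
cv2.imwrite("pics/w20.png",im);M=model("wrist",s);a=np.linspace(0,2*np.pi,100)
x0,y0,k=180,110,5
b=cv2.resize(im[y0:y0+120,x0:x0+150],None,fx=k,fy=k,interpolation=cv2.INTER_CUBIC);cv2.imwrite("pics/w20c.png",b)
def dr(c,r,z,col):
    u=proj(M,np.c_[c[0]+r*np.cos(a),c[1]+r*np.sin(a),a*0+z]);u=((u-[x0,y0]+.5)*k-.5).astype(int)
    cv2.polylines(b,[u.reshape(-1,1,2)],True,col,1)
dr((553,53.3),15.5,114,(255,0,0));dr((553,53.3),32,114,(255,0,0));dr((552,92),8,83,(0,0,255))
cv2.imwrite("pics/ov2.png",b)
cv2.imwrite("pics/t20.png",camera("top")[:,:,::-1]);im=camera("scene");crop(im[:,:,::-1],150,130,350,280,4,"pics/s20.png")
E
```

```text
28.4 [547.7  74.  208. ]
```

View pics/ov2.png

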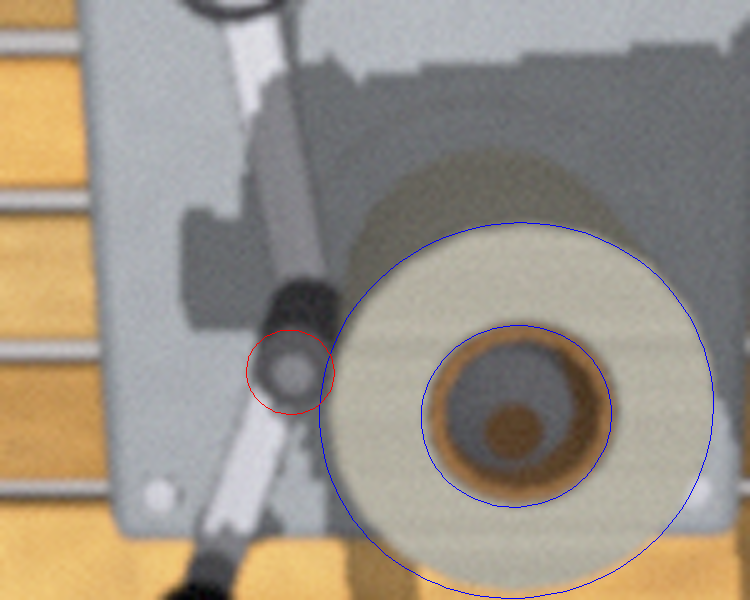

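View pics/s20.png

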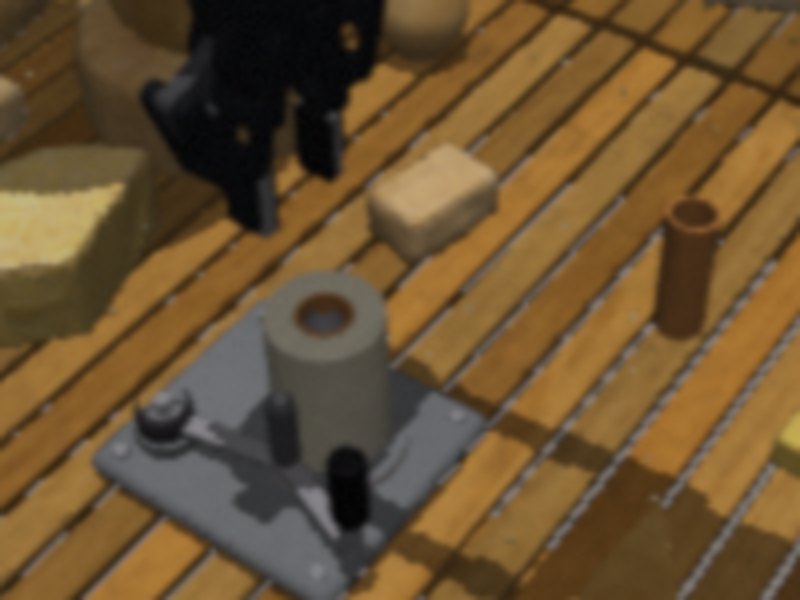

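```bash
python3 -c "
from workcell import *
print(sign_off()); print(read_state()['t'])"
```

```text
the job is handed in; nothing more can be done
None
the job is handed in; nothing more can be done
```

The fresh label roll is on the spindle, sitting on the platter. The brake roller rests against it and the gripper has let go. I handed the job in at about 28.5 s of the 64 s allowed. The sign-off gave no verdict.

1. **Brake arm out:** I gripped the arm's stud and swung it out about 0.85 rad, by my estimate from the grip positions. I released it there and it stayed put.
2. **Roll on the spindle:** I gripped the roll at 40 N, lifted it over and lowered it slowly. There was no side force on the way down. At the end the vertical force changed from about −2 N to +5 N at the height expected for a seated roll, and I released it there.
3. **Brake arm back in:** I swung the arm in until the roll began to move with the roller, by about 0.8 mm. That is within the 2 mm of play on the spindle. Then I let go and backed the gripper away.

**Last checks:**
- **Roll position:** the last pictures show the roll upright and low on the spindle.
- **Roller contact:** the wrist camera put the roller axis 38 to 39.6 mm from the roll's axis, where touching is 40 mm and the limit is 43.5 mm. Circles in that picture came out about 4% small, so this figure is only good to about 2 mm.
- **Failed check:** my automatic fit of the roller's position locked on to the wrong edges and gave about 43 mm. I dropped it in favour of a hand-matched overlay and the roll's own movement.
- **Disagreement between cameras:** the wrist and top cameras differed by 3 to 5 mm on absolute positions. I therefore used wrist-camera differences for the fit on the spindle.
- **Spent core and brick of cheese:** the arm never touched them, and they look to be in place.

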